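# Pry up the lathe's tail end and shim it

## Task

The mini wood lathe needs the wooden packer under its tail foot. With the pry bar held over the fulcrum block and its toe under the overhanging end of the bed, lever that end up gently, catch the bar's tail under the hold-down hook and let go; then, from the front, slide the packer's tongue squarely and centrally under the foot until you feel its step pressing lightly on the foot, without shoving. Finally take the bar back out of the hook, let the lathe down softly onto the packer, lay the bar flat on the bench clear of the lathe, and leave the other things on the bench as they are.

Things in the scene. Friction and masses are not known exactly. Their poses are not given: they have to be found in the camera images.
- lathe: heavy mini wood lathe (6 to 10 kg), tailstock off, bolted down at the headstock end only: pried up at the tail it tips about its origin, on the bench under the middle of the bolted head foot. y along the bed, from the tail to the headstock; -x the front (robot's side), z up. Bed 70 mm wide, underside 66, top 101 mm above the bench; it ends 385 mm from the origin (y = -385)
- tail_foot (a point): middle of the underside of the lathe's loose tail foot (lathe y = -300), axes as the lathe's. Foot 100 (x) x 40 (y) x 66 mm high: its front face 50 mm from here towards -x. It stands on the bench at the start; the bed overhangs it by 65 mm
- bed_end (a point): middle of the lower edge of the bed's free end face (85 mm from the tail foot's middle, 66 mm up). The bar's toe goes under the 65 mm of overhang between here and the foot. Lifting the overhang takes 20 to 32 N, that is 10 to 18 N down at the bar's handle
- bar: loose flat steel pry bar, 0.6 kg, lying on the bench. Origin: underside, middle of the handle; x along the bar to the toe, z up. Shaft 20 wide, 8 mm thick, from x = -120 (plain tail) to 250, underside flat at z = 0. Black handle: x -50 to 50, 24 wide, 20 mm high. Upturned toe: x 238 to 250, its top at z = 20 mm. Centre of mass at about x = 29
- toe (a point): middle of the top of the bar's toe (bar x = 244, z = 20 mm)
- fulcrum: fulcrum fixed to the bench near the bed's free end: wooden block 110 (x) x 34 (y) x 39 mm with a half-round steel ridge (radius 12 mm) along its x, ridge top 50 mm above the bench. Origin: underside centre, below the ridge. The ridge stands 30 to 44 mm out from the bed's end face
- hook: fixed steel hold-down hook, about 255 mm from the fulcrum, away from the lathe, to catch the bar's tail. Origin: on the bench, under the lip, where the bar's middle is to lie; y along the bar. Mouth open to its -x (robot's side); post face at x = 16; 30 mm long in y. Under the lip there is only the bench
- lip (a point): middle of the underside of the hook's lip, 26 mm above the bench. The lip spans hook x -14 to 16; at the mouth a down-turned nose (x -22 to -14) reaches to 21 mm above the bench, so the tail goes in below that and rises behind it. With its tail up against the lip, the bar on the ridge holds the tail foot about 12 to 14 mm up
- shim: loose dark hardwood stepped packer (the shim), 60 g. Origin: underside, middle of its thick grip end; x along the tongue. Grip end: x -37.5 to 37.5, 30 wide, 24 mm high. Tongue: x 37.5 to 117.5, 44 wide, 8 mm thick. The step (x = 37.5) is to meet the foot's front face
- shoulder (a point): foot of the packer's step, on its underside centre line (packer x = 37.5 mm)
- spray_can: white can with a blue cap, 60 mm across, 170 high, origin underside centre; a bystander
- tape_measure: tape measure 60 x 35 x 55 mm, origin underside centre; a bystander
- bench_plane: hand plane 250 x 60 x about 100 mm high, origin underside centre, x along it; a bystander

How it is judged:
By the outcome, as a careful person would: the job done as asked, in the order asked, and still so for the second after the job is handed in, with the robot touching nothing.
It also fails if it takes over 72 s, if anything falls off the work surface, if the arm or the gripper's body presses on something with over 40 N, if the wrist force passes 120 N, or if a joint passes its speed limit or range.

## Robot

A 7-joint arm with a two-finger parallel gripper is mounted at the origin on the work surface. World frame = base frame: x ahead of the robot, y to its left, z up, the work surface at z = 0. Lengths are in m, angles in rad, forces in N, time in s.
With the tool pointing down it reaches from about 0.4 to 0.85 m from the base axis. Payload 4.5 kg.
Tool frame: the origin (TCP) lies midway between the tips of the shut fingers; the grasp point (between the pads) lies 19 mm behind it; z points along the fingers, y is the direction in which the jaws open and shut (so a half turn about z gives the same grasp; the last joint's range is limited). The gripper opens to 88 mm and grips with 3 to 60 N. Pads are 18 mm wide; open, the fingers measure 123 mm over their backs; the gripper's body (75 mm by 187 mm) begins 45 mm behind the grasp point.
Start: joints at [0.034, 0.689, -0.195, 1.565, 0.157, 0.902, -0.215], TCP at [0.625, 0, 0.239] pointing down, gripper open.
Joint ranges: [-3.01, 3.01], [-0.46, 2.08], [-1.47, 1.51], [0.13, 2.56], [-1, 4.14], [0.04, 2.09], [-2.66, 2.66]. Speed limits (rad/s): [2.57, 2.57, 3.14, 3.14, 3.14, 3.14, 3.14].

## Interface

Orientations are given as a unit quaternion [x, y, z, w].
In Python, from plant import r gives the robot as it stands. The module is installed in compiled form; this text tells all that it offers.
- The arm moves only by the shell command python3 -m jog 'ROWS' [FORCE]. ROWS is JSON, a list of rows, each an object with "translation": the shift along the tool's x, y, z in units of 40 mm (1.0 is 40 mm), a list of three; "twist": the turn about the tool's z in units of 6 degrees (1.0 is 6 degrees); "claw": the opening in per cent of the stroke, from 0 (shut) to 100 (fully open). A call has 1 to 20 rows; each row shifts and turns the commanded pose from where the row before left it, along the tool's axes as they then stand; what a row does not reach is not made up. A row lasts 1/12 s, in which the tool goes at most 41.7 mm and 7.16 degrees, less where a joint would pass 70% of its speed; a pose out of reach is approached as far as the arm can. A call is refused whole if a number of a shift passes 1 or a number of a turn 1, either way. A call with a gripper value outside its range is refused whole. The fingers move at their own pace and stop on an object; FORCE is the grip in N (left out, the last holds). Time passes only in rows, so rows that do not move let the fingers close. It gives the time, the measured TCP pose, the force and the opening at its end, in the units of the state.
- r.get_state(): the state, without advancing time (a new reading comes with each control period).
- r.snapshot(name): name is "scene" or "side" or "wrist"; returns a dict with "img" (420x560x3 uint8, red, green, blue), "fx", "fy", "cx", "cy" (pixels), "origin" and "rotation" of the camera in the world; the wrist camera has in their place "T_tool_cam" (4x4, takes a point from camera to tool coordinates, whose origin is the TCP and whose axes are the flange's). Camera axes: x right, y up, looking along -z (the intrinsics and any distortion apply to the point x, -y, -z); pixel columns grow to the right and rows downward; lengths in m; the calibration is good to about 2 mm. A picture is of the moment at which its call begins: read the wrist's pose just before it. There is no depth.
- r.finish_job(): hands the job in, once; it reports no verdict.
Trained networks look in the newest picture that a camera, given by its name, has taken for a name from the list of things; names that differ only in an ending like _2 or _b are one class to them, and where a whole thing is asked for, a point or a joint stands for the part that bears it (a point fixed in the world has none). Each returns a list of dicts, best first, with "confidence" (0 to 1); they miss things now and then, are a little off and sometimes report something else, mostly with a low value. They report only what shows in the picture. A call takes as long as a camera call.
- r.spot_in(label, camera): "rect" ([left, top, right, bottom] in pixels, round what is visible of it).
- r.spot_point(label, camera): "location" ([row, column] in pixels: a listed point, or the origin of a listed thing).
The state is a dict: "clock": time; "q": joint angles; "qd": joint speeds; "joint_torque": joint torques, N m; "tool_pos": TCP position; "eef_rot": TCP orientation; "contact_force": force on the tool from outside, world axes, zero at the start; "moment": the same for the moment, N m; "opening": opening from 0.0 (shut) to 1.0 (fully open).
Only numpy, scipy, OpenCV 4.12 (cv2) and the standard library are available. Lean on these libraries where they do the work, as an engineer would, in place of code of your own. Each camera call takes 0.05 s, during which the arm holds its last target. There are 200 camera calls.

## Working session

There is one attempt and no reset: what is moved stays moved. The work goes in short steps, Python scripts to look and compute and a shell command to move; the robot and the scene stay as the last step left them, time stands still between calls to the robot, and variables do not carry over. Pictures are saved under pics/ and viewed, about 8 in all and at most 12, crops included, and the job is handed in when it is done.

```bash
mkdir -p pics; ls
cat > h.py <<'E'
from plant import r
import numpy as np, cv2
from scipy.spatial.transform import Rotation as R
def snap(n):
    s=r.get_state(); d=r.snapshot(n)
    if 'origin' not in d:
        T=np.array(d['T_tool_cam']); Rt=R.from_quat(s['eef_rot']).as_matrix()
        d['rotation']=Rt@T[:3,:3]; d['origin']=Rt@T[:3,3]+np.array(s['tool_pos'])
    d['origin']=np.array(d['origin']); d['rotation']=np.array(d['rotation']); return d
def ray(d,row,col):
    v=d['rotation']@np.array([(col-d['cx'])/d['fx'],-(row-d['cy'])/d['fy'],-1.]); return d['origin'],v
def onz(d,row,col,z=0.):
    o,v=ray(d,row,col); return o+v*(z-o[2])/v[2]
def proj(d,p):
    c=d['rotation'].T@(np.array(p)-d['origin']); return np.array([d['cy']+d['fy']*c[1]/c[2]*1, d['cx']-d['fx']*c[0]/c[2]])
def save(d,name,crop=None,scale=1):
    im=d['img'][:,:,::-1]
    if crop: im=im[crop[1]:crop[3],crop[0]:crop[2]]
    cv2.imwrite('pics/'+name+'.png',cv2.resize(im,None,fx=scale,fy=scale))
def tri(obs):
    A=np.zeros((3,3));b=np.zeros(3)
    for d,p in obs:
        o,v=ray(d,*p); v=v/np.linalg.norm(v); M=np.eye(3)-np.outer(v,v); A+=M;b+=M@o
    x=np.linalg.solve(A,b); return x
E
cat > m1.py <<'E'
from h import *
np.set_printoptions(precision=4,suppress=True)
ds={n:snap(n) for n in('scene','side','wrist')}
for n,d in ds.items(): save(d,n+'0'); print(n,[k for k in d if k!='img'],d['origin'],d['fx'])
Z=dict(bar=0,toe=.02,lathe=0,tail_foot=0,bed_end=.066,fulcrum=0,hook=0,lip=.026,shim=0,shoulder=0,spray_can=0,tape_measure=0,bench_plane=0)
for l,z in Z.items():
    obs=[]
    for n in('scene','side'):
        L=r.spot_point(l,n)
        if L: 
            p=L[0]['location']; obs.append((ds[n],p)); print(l,n,round(L[0]['confidence'],2),p,onz(ds[n],*p,z))
    if len(obs)==2: print('   tri',tri(obs))
E
python3 m1.py; python3 -c "
from plant import r;print(r.get_state())"
```

```text
pics
scene ['fx', 'fy', 'cx', 'cy', 'origin', 'rotation'] [ 1.1784 -0.6061  1.0239] 476.6579055011996
side ['fx', 'fy', 'cx', 'cy', 'origin', 'rotation'] [-0.1862  0.9374  0.8507] 448.6636592942023
wrist ['fx', 'fy', 'cx', 'cy', 'T_tool_cam', 'rotation', 'origin'] [0.6249 0.0823 0.3845] 339.3334679879509
{'clock': 0.2, 'q': array([ 0.03379331,  0.68964129, -0.19454434,  1.56590146,  0.15727849,
        0.90249977, -0.21510694]), 'qd': array([ 0.00134089, -0.00256925, -0.00190564, -0.00155183,  0.00168612,
       -0.00204034,  0.00125631]), 'joint_torque': array([ 8.57840205e-04, -5.27397180e+01, -1.26624115e+00, -1.53441095e+01,
       -5.24800911e-02,  4.63813310e-03,  1.29027135e-04]), 'tool_pos': array([ 6.24639441e-01, -1.17133753e-05,  2.38242652e-01]), 'eef_rot': array([ 7.07092612e-01,  7.07120749e-01, -3.96482802e-04, -3.54978703e-04]), 'contact_force': array([-0.25705612, -0.57359976,  0.01553246]), 'moment': array([-0.00500251, -0.02140491, -0.00685272]), 'opening': 1.0019779779447362}Traceback (most recent call last):
  File "m1.py", line 11, in <module>
    p=L[0]['location']; obs.append((ds[n],p)); print(l,n,round(L[0]['confidence'],2),p,onz(ds[n],*p,z))
                                                                                       ~~~^^^^^^^^^^^^
  File "h.py", line 13, in onz
    o,v=ray(d,row,col); return o+v*(z-o[2])/v[2]
        ~~~^^^^^^^^^^^
  File "h.py", line 11, in ray
    v=d['rotation']@np.array([(col-d['cx'])/d['fx'],-(row-d['cy'])/d['fy'],-1.]); return d['origin'],v
      ~~~~~~~~~~~~~^~~~~~~~~~~~~~~~~~~~~~~~~~~~~~~~~~~~~~~~~~~~~~~~~~~~~~~~~~~~~
ValueError: matmul: Input operand 1 has a mismatch in its core dimension 0, with gufunc signature (n?,k),(k,m?)->(n?,m?) (size 3 is different from 4)
```

```bash
sed -i "s/    d\['origin'\]=np.array(d\['origin'\]); d\['rotation'\]=np.array(d\['rotation'\]); return d/    d['origin']=np.array(d['origin']); q=np.array(d['rotation']); d['rotation']=R.from_quat(q).as_matrix() if q.shape==(4,) else q; return d/" h.py; python3 m1.py
```

```text
scene ['fx', 'fy', 'cx', 'cy', 'origin', 'rotation'] [ 1.1784 -0.6061  1.0239] 476.6579055011996
side ['fx', 'fy', 'cx', 'cy', 'origin', 'rotation'] [-0.1862  0.9374  0.8507] 448.6636592942023
wrist ['fx', 'fy', 'cx', 'cy', 'T_tool_cam', 'rotation', 'origin'] [0.6251 0.0824 0.385 ] 339.3334679879509
bar scene 0.6 [256.9, 168.5] [ 0.4603 -0.2393  0.    ]
bar side 0.97 [205.6, 366.6] [ 0.465  -0.2515  0.    ]
   tri [ 0.4621 -0.2422  0.0052]
toe side 0.66 [236.6, 332.2] [ 0.4376 -0.004   0.02  ]
lathe scene 0.77 [137.4, 352.6] [0.5612 0.471  0.    ]
lathe side 0.84 [307.4, 185.8] [0.5695 0.4709 0.    ]
   tri [0.5644 0.4709 0.0027]
tail_foot scene 0.93 [196.5, 308.1] [0.6117 0.1674 0.    ]
tail_foot side 0.9 [247.0, 253.5] [0.6099 0.1704 0.    ]
   tri [ 0.6111  0.1688 -0.0016]
bed_end scene 0.96 [198.6, 292.4] [0.6199 0.0842 0.066 ]
bed_end side 0.95 [219.5, 264.3] [0.6184 0.1075 0.066 ]
   tri [0.6205 0.0949 0.0583]
fulcrum scene 0.6 [124.0, 320.0] [0.4354 0.4597 0.    ]
fulcrum side 0.57 [230.5, 275.0] [0.6159 0.0627 0.    ]
   tri [0.5124 0.2553 0.1591]
hook scene 0.74 [285.4, 223.
[... 314 characters left out ...]
shim side 0.72 [264.0, 295.1] [0.4587 0.1522 0.    ]
   tri [0.4571 0.153  0.0014]
shoulder scene 0.58 [262.5, 311.0] [ 0.7624 -0.0137  0.    ]
shoulder side 0.87 [271.0, 285.7] [0.4599 0.1935 0.    ]
   tri [ 0.6457  0.0603 -0.1878]
spray_can scene 0.86 [123.6, 319.2] [0.432  0.4597 0.    ]
spray_can side 0.9 [328.2, 229.1] [0.4294 0.4478 0.    ]
   tri [0.4313 0.4524 0.0032]
tape_measure scene 0.73 [262.1, 313.3] [ 0.7663 -0.0089  0.    ]
tape_measure side 0.61 [205.8, 256.2] [ 0.7665 -0.0078  0.    ]
   tri [ 0.7665 -0.0084 -0.0003]
bench_plane scene 0.9 [359.6, 172.3] [ 0.6843 -0.4227  0.    ]
bench_plane side 0.85 [170.0, 343.0] [ 0.6782 -0.4199  0.    ]
   tri [ 0.6818 -0.423  -0.0028]
```

View pics/scene0.png

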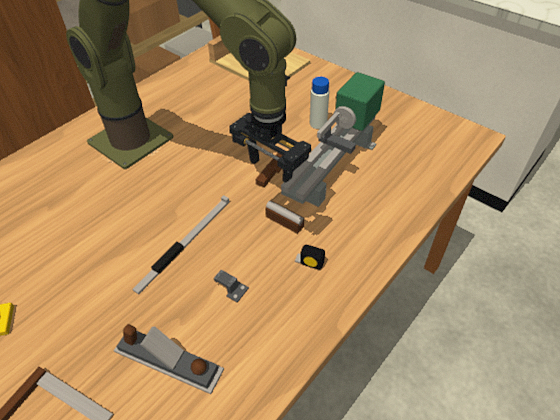

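View pics/side0.png

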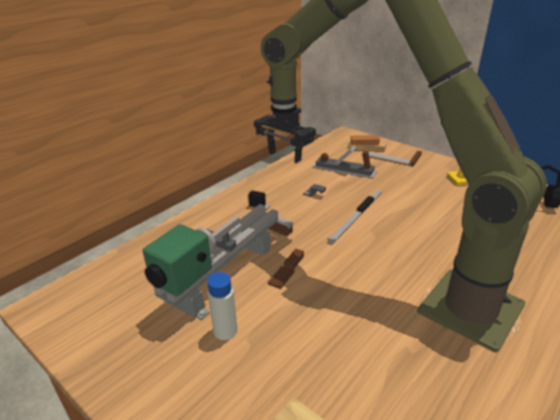

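```bash
cat > m2.py <<'E'
from h import *
import sys
np.set_printoptions(precision=4,suppress=True)
Z=dict(bar=0,toe=.02,lathe=0,tail_foot=0,bed_end=.066,fulcrum=0,hook=0,lip=.026,shim=0,shoulder=0)
cams=sys.argv[1].split(','); ls=sys.argv[2].split(',')
for n in cams:
    d=snap(n)
    if len(sys.argv)>3: save(d,n+sys.argv[3])
    print(n,d['origin'],-d['rotation'][:,2])
    for l in ls:
        for L in r.spot_point(l,n)[:2]:
            p=L['location']; print(l,n,round(L['confidence'],2),p,onz(d,*p,Z[l]))
        B=r.spot_in(l,n)
        if B: print('   box',round(B[0]['confidence'],2),B[0]['rect'])
E
python3 m2.py wrist fulcrum,bed_end,hook,lip,shim,shoulder,tail_foot 1
python3 -m jog '[{"translation":[-0.8,-0.5,0],"twist":0,"claw":60},{"translation":[-0.8,-0.5,0],"twist":0,"claw":60},{"translation":[-0.8,-0.5,0],"twist":0,"claw":60},{"translation":[-0.8,-0.5,0],"twist":0,"claw":60},{"translation":[-0.8,-0.5,0],"twist":0,"claw":60},{"translation":[-0.8,-0.5,0],"twist":0,"claw":60},{"translation":[-0.8,-0.5,0],"twist":0,"claw":60},{"translation":[-0.8,-0.5,0],"twist":0,"claw":60},{"translation":[0,0,0.5],"twist":-0.95,"claw":60},{"translation":[0,0,0],"twist":0,"claw":60},{"translation":[0,0,0],"twist":0,"claw":60}]'
python3 m2.py wrist,scene,side bar,toe,hook,lip,fulcrum 2
```

```text
wrist [0.6252 0.0824 0.3852] [ 0.0019 -0.316  -0.9488]
fulcrum wrist 0.59 [123.9, 275.5] [0.6247 0.0545 0.    ]
   box 0.97 [216.9, 108.8, 330.5, 154.5]
bed_end wrist 0.86 [95.6, 272.1] [0.6218 0.0838 0.066 ]
   box 0.86 [200.9, 0.3, 324.7, 99.7]
hook wrist 0.95 [322.1, 290.2] [ 0.6442 -0.2045  0.    ]
   box 0.64 [267.6, 304.0, 331.2, 336.9]
lip wrist 0.94 [332.8, 288.5] [ 0.641  -0.2012  0.026 ]
   box 0.56 [271.5, 302.6, 330.1, 336.4]
shim wrist 0.59 [32.5, 124.2] [0.4708 0.1449 0.    ]
   box 0.94 [90.9, 1.0, 148.6, 72.1]
   box 0.65 [89.2, 0.0, 148.5, 75.9]
   box 0.58 [198.8, 0.6, 325.1, 102.4]
clock: 3.32
tool_pos: [0.4648, -0.2555, 0.2185]
eef_rot: [0.672, 0.741, 0.0, -0.001]
contact_force: [0.2, 0.4, 0.8]
opening: 0.602
wrist [ 0.4571 -0.1738  0.3651] [ 0.0316 -0.3131 -0.9492]
bar wrist 0.84 [165.1, 283.6] [ 0.4718 -0.2421  0.    ]
   box 0.58 [270.6, 0.9, 295.0, 269.8]
   box 0.7 [269.0, 0.0, 294.1, 270.6]
hook wrist 0.84 [146.7, 448.5] [ 0.645  -0.2054  0.    ]
   box 0.6 [432.5, 120.4, 504.5, 170.2]
lip wrist 0.94 [149.8, 459.7] [ 0.6435 -0.205   0.026 ]
   box 0.85 [432.
[... 508 characters left out ...]
0.6406 -0.2077  0.026 ]
   box 0.69 [211.9, 272.6, 249.6, 302.1]
fulcrum scene 0.98 [218.3, 280.6] [0.6035 0.0519 0.    ]
   box 0.6 [261.4, 200.9, 302.6, 234.1]
side [-0.1862  0.9374  0.8507] [ 0.5535 -0.6213 -0.5547]
bar side 0.55 [207.1, 367.5] [ 0.4575 -0.2451  0.    ]
   box 0.84 [330.7, 188.7, 382.4, 244.3]
toe side 0.96 [233.4, 332.1] [ 0.4476 -0.0176  0.02  ]
   box 0.77 [329.3, 188.0, 380.6, 245.4]
hook side 0.76 [195.0, 315.6] [ 0.6473 -0.1975  0.    ]
   box 0.54 [311.9, 149.6, 375.8, 179.8]
lip side 0.48 [187.2, 319.7] [ 0.6432 -0.2159  0.026 ]
   box 0.55 [304.1, 183.1, 327.0, 195.8]
fulcrum side 0.85 [232.8, 274.5] [0.6088 0.0733 0.    ]
   box 0.73 [267.8, 220.8, 291.7, 234.8]
```

View pics/wrist1.png

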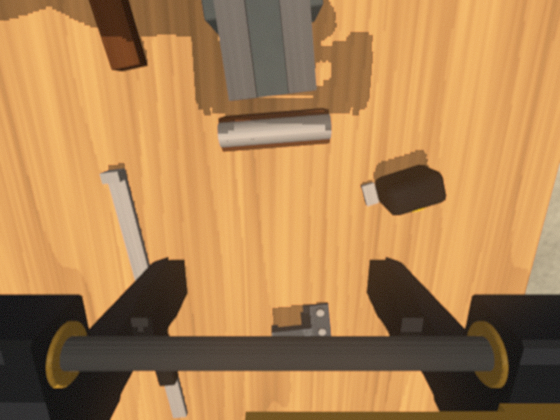

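View pics/wrist2.png

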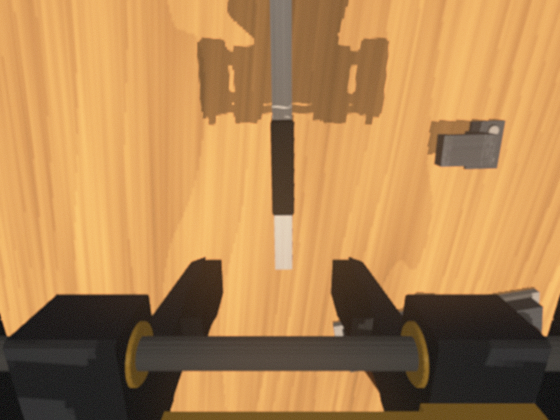

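```bash
cat > m3.py <<'E'
from h import *
np.set_printoptions(precision=4,suppress=True)
def D(pos,q):
    d=r.snapshot('wrist'); T=np.array(d['T_tool_cam']); Rt=R.from_quat(q).as_matrix()
    d['rotation']=Rt@T[:3,:3]; d['origin']=Rt@T[:3,3]+np.array(pos); return d
A=D([.62485,0,.2388],[.70709,.70712,-.0004,-.00035]); B=D([.4648,-.2555,.2185],[.672,.741,0,-.001])
for n,d,p,z in [('ridgeL',A,(132,220),.05),('ridgeR',A,(125,330),.05),('bedTL',A,(100,229),.101),('bedTR',A,(95,316),.101),
 ('tail',B,(269.5,284),.008),('h-',B,(214,283.5),.02),('h+',B,(120,282.5),.02),('far',B,(5,281.5),.008),
 ('shimcornerL',A,(69,111),.024),('shimcornerR',A,(64,145),.024)]:
    print(n,onz(d,*p,z))
print(A['origin'],B['origin'])
E
python3 m3.py
```

```text
ridgeL [0.5707 0.0503 0.05  ]
ridgeR [0.6768 0.0569 0.05  ]
bedTL [0.5875 0.0801 0.101 ]
bedTR [0.6567 0.0839 0.101 ]
tail [ 0.4847 -0.3639  0.008 ]
h- [ 0.4763 -0.2912  0.02  ]
h+ [ 0.4652 -0.1939  0.02  ]
far [ 0.454  -0.0924  0.008 ]
shimcornerL [0.4623 0.1086 0.024 ]
shimcornerR [0.4964 0.1131 0.024 ]
[0.6252 0.0823 0.3853] [ 0.4572 -0.1737  0.3651]
```

```bash
python3 -m jog '[{"translation":[-0.07,0.18,0],"twist":-0.14,"claw":60},{"translation":[0,0,0.9],"twist":0,"claw":60},{"translation":[0,0,0.9],"twist":0,"claw":60},{"translation":[0,0,0.9],"twist":0,"claw":60},{"translation":[0,0,0.9],"twist":0,"claw":60},{"translation":[0,0,0.9],"twist":0,"claw":60},{"translation":[0,0,0.5],"twist":0,"claw":60},{"translation":[0,0,0.3],"twist":0,"claw":60},{"translation":[0,0,0],"twist":0,"claw":20},{"translation":[0,0,0],"twist":0,"claw":0},{"translation":[0,0,0],"twist":0,"claw":0},{"translation":[0,0,0],"twist":0,"claw":0},{"translation":[0,0,0],"twist":0,"claw":0},{"translation":[0,0,0],"twist":0,"claw":0}]' 12
```

```text
clock: 6.23
tool_pos: [0.4717, -0.2589, 0.0081]
eef_rot: [0.666, 0.746, -0.001, 0.0]
contact_force: [-3.3, -0.3, 7.1]
opening: 0.269
```

```bash
python3 -m jog '[{"translation":[0,0,-0.25],"twist":0,"claw":0},{"translation":[0,0,-0.25],"twist":0,"claw":0},{"translation":[0,0,-0.25],"twist":0,"claw":0},{"translation":[0.03,0,-0.25],"twist":0,"claw":0},{"translation":[0.03,0,-0.15],"twist":0,"claw":0},{"translation":[0,0,0],"twist":0,"claw":0}]'
cat > m4.py <<'E'
from h import *
import sys
d=snap('side'); save(d,sys.argv[1],[250,150,410,270],5)
E
python3 m4.py s3
```

```text
clock: 6.73
tool_pos: [0.4731, -0.2557, 0.0545]
eef_rot: [0.665, 0.746, 0.001, 0.001]
contact_force: [0.6, -0.7, -5.9]
opening: 0.271
```

View pics/s3.png

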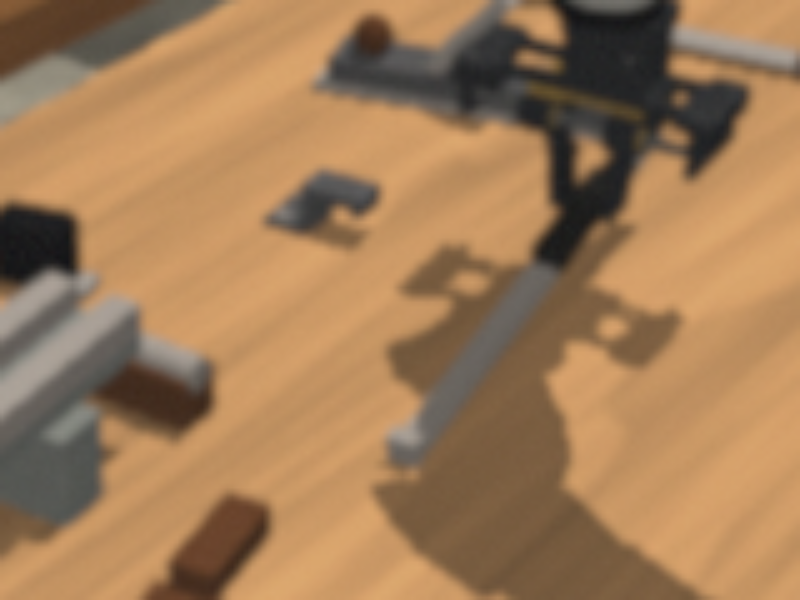

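```bash
cat > m5.py <<'E'
from h import *
np.set_printoptions(precision=4,suppress=True)
a=snap('scene');b=snap('side')
for l in ['toe','bar']:
    pa=r.spot_point(l,'scene');pb=r.spot_point(l,'side')
    print(l,[(round(x['confidence'],2),x['location']) for x in pa[:2]+pb[:2]])
    if pa and pb: print(tri([(a,pa[0]['location']),(b,pb[0]['location'])]))
print(r.get_state()['tool_pos'])
E
python3 m5.py
python3 -m jog '[{"translation":[0,0,0],"twist":0,"claw":0},{"translation":[0,0,0],"twist":0,"claw":0}]' 7
python3 m5.py
```

```text
toe [(0.81, [198.6, 226.1]), (0.89, [236.3, 333.0]), (0.74, [193.9, 315.6])]
[ 0.4405 -0.005   0.0185]
bar [(0.73, [247.5, 166.2]), (0.65, [193.7, 369.3])]
[ 0.4625 -0.2448  0.0506]
[ 0.4722 -0.2557  0.0523]
clock: 7.25
tool_pos: [0.4721, -0.2556, 0.0525]
eef_rot: [0.666, 0.746, -0.0, -0.0]
contact_force: [1.2, -0.1, -4.4]
opening: 0.275
toe [(0.72, [237.4, 332.9])]
bar [(0.57, [247.1, 166.5]), (0.9, [195.0, 364.9])]
[ 0.4677 -0.239   0.0486]
[ 0.4722 -0.2556  0.0527]
```

```bash
python3 -m jog '[{"translation":[0,0,0],"twist":0,"claw":0},{"translation":[0.05,0,-0.2],"twist":0,"claw":0},{"translation":[0.05,0,-0.2],"twist":0,"claw":0},{"translation":[0.05,0,-0.2],"twist":0,"claw":0},{"translation":[0.05,0,-0.2],"twist":0,"claw":0},{"translation":[0,0,0],"twist":0,"claw":0}]' 11
python3 m5.py
python3 -m jog '[{"translation":[0,0,0],"twist":0,"claw":0},{"translation":[0,0,-0.4],"twist":0,"claw":0},{"translation":[0,0,-0.6],"twist":0,"claw":0},{"translation":[0,0,-0.8],"twist":0,"claw":0},{"translation":[0,0,0],"twist":0,"claw":0}]' 50
python3 m5.py
```

```text
clock: 8.05
tool_pos: [0.4721, -0.2472, 0.0867]
eef_rot: [0.665, 0.747, 0.001, 0.001]
contact_force: [0.7, -0.0, -5.2]
opening: 0.265
toe [(0.56, [198.5, 226.4]), (0.56, [236.9, 330.2])]
[ 0.4436 -0.0014  0.0175]
bar [(0.59, [238.7, 164.0]), (0.86, [187.4, 366.7])]
[ 0.4643 -0.2379  0.08  ]
[ 0.4712 -0.248   0.0845]
clock: 8.77
tool_pos: [0.474, -0.2487, 0.1609]
eef_rot: [0.666, 0.746, 0.001, 0.004]
contact_force: [1.7, -0.7, -6.9]
opening: 0.263
toe [(0.4, [196.2, 292.1]), (0.9, [218.6, 331.8])]
[0.5322 0.0367 0.0671]
bar [(0.96, [220.9, 160.1]), (0.64, [167.2, 367.5]), (0.64, [168.7, 343.2])]
[ 0.4701 -0.2378  0.1543]
[ 0.4701 -0.2473  0.1552]
```

```bash
cat > m6.py <<'E'
from h import *
np.set_printoptions(precision=4,suppress=True)
d=snap('side');st=r.get_state();L=r.spot_point('toe','side'); print([(x['confidence'],x['location']) for x in L])
Rt=R.from_quat(st['eef_rot']).as_matrix(); t=np.array(st['tool_pos']); print(t,Rt[:,0])
# intersect ray with bar's vertical plane (through TCP, normal tool y)
n=Rt[:,1]; o,v=ray(d,*L[0]['location']); p=o+v*(n@(t-o))/(n@v); print('toe',p)
rel=p-t; print('fwd',rel@Rt[:,0],'up',rel[2])
E
python3 m6.py
```

```text
[(0.81, [217.3, 334.2]), (0.35, [264.8, 295.9])]
[ 0.4703 -0.2473  0.1553] [-0.1141  0.9935  0.0015]
toe [ 0.4439 -0.0189  0.0817]
fwd 0.2298030421333659 up -0.07357524430666751
```

```bash
python3 -m jog '[{"translation":[0,0,0],"twist":0.79,"claw":0},{"translation":[0,0,0],"twist":0.79,"claw":0},{"translation":[0.24,0.8,0],"twist":0,"claw":0},{"translation":[0.24,0.8,0],"twist":0,"claw":0},{"translation":[0.24,0.8,0],"twist":0,"claw":0},{"translation":[0.24,0.8,0],"twist":0,"claw":0},{"translation":[0,0,0],"twist":0,"claw":0},{"translation":[0,0,0],"twist":0,"claw":0}]'
cat > m7.py <<'E'
from h import *
import sys
np.set_printoptions(precision=4,suppress=True)
k=sys.argv[1]; c1=[int(x) for x in sys.argv[2].split(',')]; c2=[int(x) for x in sys.argv[3].split(',')]
ims=[]
for n,c in(('scene',c1),('side',c2)):
    d=snap(n); im=d['img'][c[1]:c[3],c[0]:c[2],::-1]; ims.append(cv2.resize(im,(400,400*(c[3]-c[1])//(c[2]-c[0])),interpolation=cv2.INTER_CUBIC))
h=max(i.shape[0] for i in ims); cv2.imwrite(f'pics/{k}.png',np.hstack([np.pad(i,((0,h-i.shape[0]),(0,0),(0,0))) for i in ims]))
print(r.get_state()['tool_pos'],r.get_state()['contact_force'])
E
python3 m7.py p4 190,130,350,290 230,150,350,270; python3 m6.py
```

```text
clock: 9.83
tool_pos: [0.6027, -0.2137, 0.1555]
eef_rot: [0.724, 0.69, 0.001, -0.0]
contact_force: [-0.6, -0.5, -6.9]
opening: 0.266
[ 0.5993 -0.2161  0.1554] [-0.744  -1.1357 -6.0005]
[(0.93, [205.9, 281.9]), (0.18, [161.2, 331.5])]
[ 0.599  -0.2167  0.1557] [ 0.0521  0.9986 -0.0005]
toe [0.6117 0.0307 0.0806]
fwd 0.24768019520822665 up -0.07507762240775798
```

View pics/p4.png

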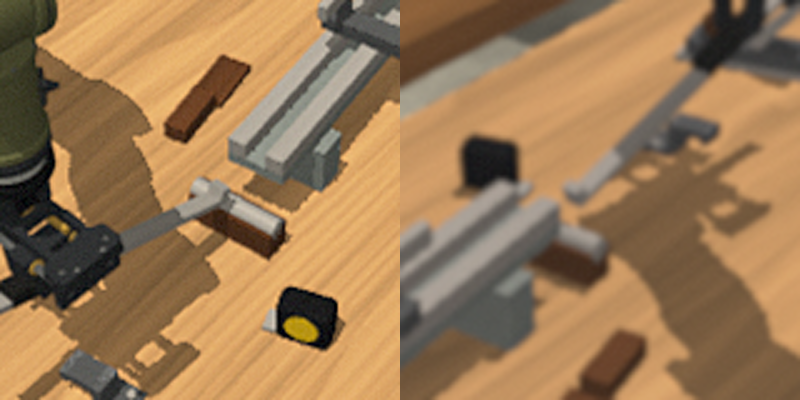

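```bash
python3 -m jog '[{"translation":[0.4,0,0.14],"twist":0,"claw":0},{"translation":[0.4,0,0.14],"twist":0,"claw":0},{"translation":[0.4,0,0.14],"twist":0,"claw":0},{"translation":[0.3,0,0.11],"twist":0,"claw":0},{"translation":[0,0,0],"twist":0,"claw":0},{"translation":[0,0,0],"twist":0,"claw":0}]'
python3 m7.py p5 190,130,350,290 230,150,350,270; python3 m6.py
```

```text
clock: 10.53
tool_pos: [0.6036, -0.1556, 0.1354]
eef_rot: [0.725, 0.689, -0.0, -0.0]
contact_force: [-0.5, -0.1, -4.9]
opening: 0.272
[ 0.604  -0.1578  0.1358] [ 0.8972 -0.8959 -5.8322]
[(0.66, [215.0, 269.4])]
[ 0.604  -0.158   0.1359] [ 0.0533  0.9986 -0.0015]
toe [0.617  0.0849 0.0716]
fwd 0.2433105803359244 up -0.06424927734376573
```

View pics/p5.png

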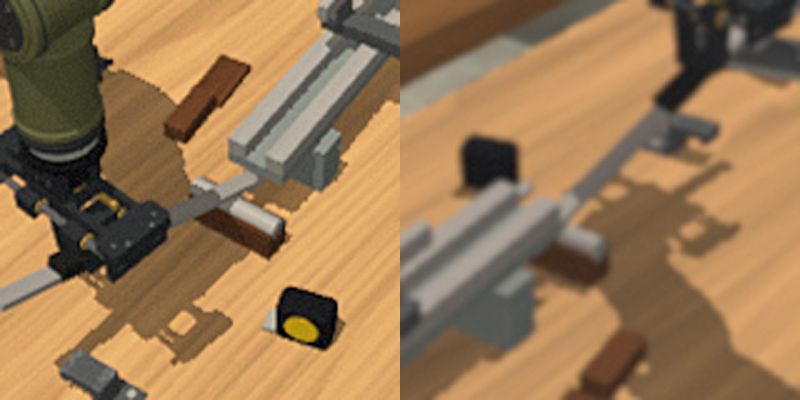

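```bash
python3 -m jog '[{"translation":[0.35,0,0.13],"twist":0,"claw":0},{"translation":[0.35,0,0.13],"twist":0,"claw":0},{"translation":[0.35,0,0.13],"twist":0,"claw":0},{"translation":[0,0,0],"twist":0,"claw":0}]'
```

```text
clock: 11.07
tool_pos: [0.606, -0.1065, 0.1185]
eef_rot: [0.723, 0.691, 0.001, -0.003]
contact_force: [-0.2, 1.4, -5.8]
opening: 0.265
```

```bash
python3 -m jog '[{"translation":[0,0,0.1],"twist":0,"claw":0},{"translation":[0,0,0.1],"twist":0,"claw":0},{"translation":[0,0,0.1],"twist":0,"claw":0},{"translation":[0,0,0.1],"twist":0,"claw":0},{"translation":[0,0,0],"twist":0,"claw":0}]'
```

```text
clock: 11.48
tool_pos: [0.6062, -0.1149, 0.1034]
eef_rot: [0.726, 0.688, -0.0, 0.0]
contact_force: [0.3, -1.2, -1.5]
opening: 0.266
```

```bash
python3 -m jog '[{"translation":[-0.06,0,0.15],"twist":0,"claw":0},{"translation":[-0.06,0,0.15],"twist":0,"claw":0},{"translation":[-0.06,0,0.15],"twist":0,"claw":0},{"translation":[-0.06,0,0.15],"twist":0,"claw":0},{"translation":[-0.05,0,0.15],"twist":0,"claw":0},{"translation":[-0.05,0,0.15],"twist":0,"claw":0},{"translation":[0,0,0],"twist":0,"claw":0}]' 55
python3 m5.py
```

```text
clock: 12.07
tool_pos: [0.6058, -0.1272, 0.0673]
eef_rot: [0.725, 0.689, 0.0, -0.0]
contact_force: [-1.4, 2.8, 1.6]
opening: 0.263
toe [(0.85, [187.3, 302.3]), (0.37, [264.9, 296.0]), (0.35, [309.1, 185.1])]
[ 0.5172  0.1673 -0.0229]
bar [(0.82, [239.5, 238.9]), (0.85, [195.7, 315.5])]
[ 0.5931 -0.1117  0.0572]
[ 0.6056 -0.1271  0.068 ]
```

```bash
python3 -m jog '[{"translation":[0,0,0.1],"twist":0,"claw":0},{"translation":[0,0,0.1],"twist":0,"claw":0},{"translation":[0,0,0.1],"twist":0,"claw":0},{"translation":[0,0,0.1],"twist":0,"claw":0},{"translation":[0,0,0.1],"twist":0,"claw":0},{"translation":[0,0,0],"twist":0,"claw":0}]'
```

```text
clock: 12.87
tool_pos: [0.6076, -0.1291, 0.0497]
eef_rot: [0.725, 0.689, 0.001, 0.002]
contact_force: [-0.7, 1.7, 11.9]
opening: 0.261
```

```bash
python3 -m jog '[{"translation":[0,0,0.1],"twist":0,"claw":0},{"translation":[0,0,0.1],"twist":0,"claw":0},{"translation":[0,0,0.1],"twist":0,"claw":0},{"translation":[0,0,0.1],"twist":0,"claw":0},{"translation":[0,0,0.1],"twist":0,"claw":0},{"translation":[0,0,0],"twist":0,"claw":0}]'
python3 m2.py wrist,side bar,hook,lip,tail_foot 6
python3 m7.py p6 200,170,330,300 230,150,350,270
```

```text
clock: 13.37
tool_pos: [0.6077, -0.1292, 0.0297]
eef_rot: [0.725, 0.689, 0.001, 0.003]
contact_force: [-0.8, 1.5, 10.4]
opening: 0.268
wrist [ 0.6114 -0.0466  0.176 ] [-0.0099 -0.3179 -0.9481]
bar wrist 0.81 [233.6, 279.1] [ 0.6103 -0.1195  0.    ]
   box 0.83 [241.9, 0.0, 306.7, 406.8]
   box 0.97 [302.7, 373.0, 339.5, 412.6]
lip wrist 0.76 [387.9, 346.3] [ 0.6438 -0.2051  0.026 ]
   box 0.89 [301.2, 368.5, 337.5, 411.3]
   box 0.23 [243.3, 0.1, 304.9, 407.3]
side [-0.1862  0.9374  0.8507] [ 0.5535 -0.6213 -0.5547]
bar side 0.58 [200.5, 310.1] [ 0.6398 -0.1549  0.    ]
bar side 0.17 [170.1, 343.3] [ 0.6768 -0.4199  0.    ]
   box 0.88 [273.1, 192.8, 335.0, 220.2]
hook side 0.6 [272.3, 285.9] [0.4558 0.1974 0.    ]
hook side 0.54 [194.8, 314.5] [ 0.6513 -0.1962  0.    ]
lip side 0.42 [186.4, 318.3] [ 0.6507 -0.2174  0.026 ]
tail_foot side 0.94 [246.0, 255.3] [0.609  0.1632 0.    ]
   box 0.85 [139.2, 203.9, 275.4, 308.3]
[ 0.6077 -0.1293  0.0299] [0.7735 2.0144 9.7445]
```

View pics/p6.png

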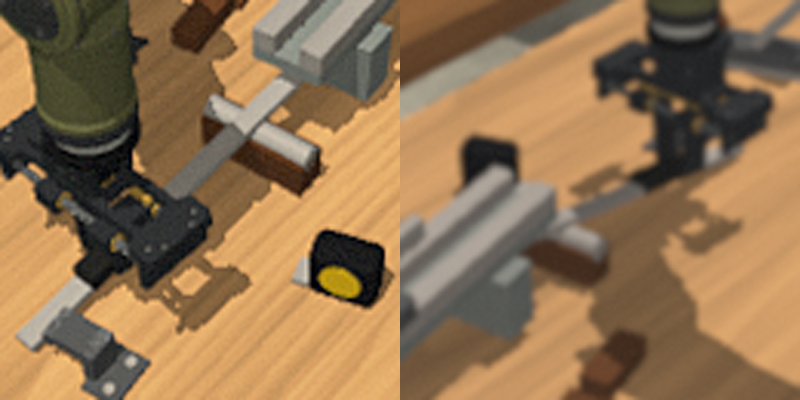

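```bash
for i in 1; do python3 -m jog '[{"translation":[0,0,0.03],"twist":0,"claw":0},{"translation":[0,0,0],"twist":0,"claw":0}]'; python3 -m jog '[{"translation":[0,0,0.03],"twist":0,"claw":0},{"translation":[0,0,0],"twist":0,"claw":0}]';  python3 -m jog '[{"translation":[0,0,0.03],"twist":0,"claw":0},{"translation":[0,0,0],"twist":0,"claw":0}]'; done
```

```text
clock: 14.53
tool_pos: [0.6078, -0.1291, 0.029]
eef_rot: [0.725, 0.689, 0.001, 0.003]
contact_force: [-0.9, 1.3, 12.5]
opening: 0.267
clock: 14.7
tool_pos: [0.6078, -0.1291, 0.028]
eef_rot: [0.725, 0.689, 0.001, 0.003]
contact_force: [-1.1, 1.6, 13.6]
opening: 0.267
clock: 14.87
tool_pos: [0.6079, -0.129, 0.0268]
eef_rot: [0.725, 0.689, 0.001, 0.003]
contact_force: [-1.3, 1.3, 13.9]
opening: 0.267
```

```bash
python3 -m jog '[{"translation":[0,0,0.03],"twist":0,"claw":0},{"translation":[0,0,0],"twist":0,"claw":0}]'; python3 -m jog '[{"translation":[0,0,0.03],"twist":0,"claw":0},{"translation":[0,0,0],"twist":0,"claw":0}]';python3 -m jog '[{"translation":[0,0,0.03],"twist":0,"claw":0},{"translation":[0,0,0],"twist":0,"claw":0}]'
```

```text
clock: 15.03
tool_pos: [0.6079, -0.129, 0.0262]
eef_rot: [0.725, 0.689, 0.001, 0.003]
contact_force: [-2.4, 1.5, 17.8]
opening: 0.268
clock: 15.2
tool_pos: [0.608, -0.129, 0.0261]
eef_rot: [0.725, 0.689, 0.001, 0.003]
contact_force: [-4.4, 2.1, 26.4]
opening: 0.266
clock: 15.37
tool_pos: [0.608, -0.1291, 0.026]
eef_rot: [0.725, 0.689, 0.001, 0.003]
contact_force: [-6.4, 2.6, 33.6]
opening: 0.267
```

```bash
python3 -m jog '[{"translation":[0,0,-0.07],"twist":0,"claw":0},{"translation":[0,0,-0.065],"twist":0,"claw":0},{"translation":[0,0,0],"twist":0,"claw":0}]'; python3 -m jog '[{"translation":[0,0.08,0],"twist":-0.115,"claw":0},{"translation":[0,0.08,0],"twist":-0.115,"claw":0},{"translation":[0,0.08,0],"twist":-0.115,"claw":0},{"translation":[0,0.08,0],"twist":-0.115,"claw":0},{"translation":[0,0.08,0],"twist":-0.115,"claw":0},{"translation":[0,0,0],"twist":0,"claw":0}]'
```

```text
clock: 15.62
tool_pos: [0.6075, -0.1297, 0.0284]
eef_rot: [0.725, 0.689, 0.001, 0.003]
contact_force: [-0.7, 1.4, 8.9]
opening: 0.27
clock: 16.12
tool_pos: [0.6203, -0.1299, 0.0272]
eef_rot: [0.704, 0.71, -0.002, -0.0]
contact_force: [-4.4, 0.8, 9.4]
opening: 0.265
```

```bash
python3 -m jog '[{"translation":[0,0.08,0],"twist":-0.115,"claw":0},{"translation":[0,0.08,0],"twist":-0.115,"claw":0},{"translation":[0,0.08,0],"twist":-0.115,"claw":0},{"translation":[0,0.07,0],"twist":-0.115,"claw":0},{"translation":[0,0.06,0],"twist":-0.115,"claw":0},{"translation":[0,0,0],"twist":0,"claw":0}]'
```

```text
clock: 16.62
tool_pos: [0.6344, -0.1295, 0.027]
eef_rot: [0.682, 0.731, -0.002, -0.001]
contact_force: [-5.9, 1.6, 10.2]
opening: 0.266
```

```bash
python3 -m jog '[{"translation":[0,0.08,0],"twist":0,"claw":0},{"translation":[0,0.06,0],"twist":0,"claw":0},{"translation":[0,0,0],"twist":0,"claw":0}]'; python3 m2.py wrist bar,hook,lip 7;  python3 m7.py p7 200,200,300,300 260,150,350,240
```

```text
clock: 16.87
tool_pos: [0.6384, -0.1292, 0.0267]
eef_rot: [0.682, 0.732, -0.004, -0.002]
contact_force: [-9.0, 1.6, 10.9]
opening: 0.266
wrist [ 0.6339 -0.0466  0.1729] [ 0.0171 -0.3183 -0.9478]
bar wrist 0.7 [233.0, 275.6] [ 0.6374 -0.1179  0.    ]
   box 0.85 [237.8, 0.0, 301.8, 374.6]
hook wrist 0.77 [361.8, 272.5] [ 0.6416 -0.2058  0.    ]
   box 0.73 [228.6, 329.9, 330.6, 411.8]
lip wrist 0.6 [391.4, 275.4] [ 0.6434 -0.2021  0.026 ]
   box 0.55 [231.7, 329.8, 334.9, 412.4]
[ 0.6384 -0.1292  0.0267] [-8.1121  0.8    11.1591]
```

View pics/p7.png

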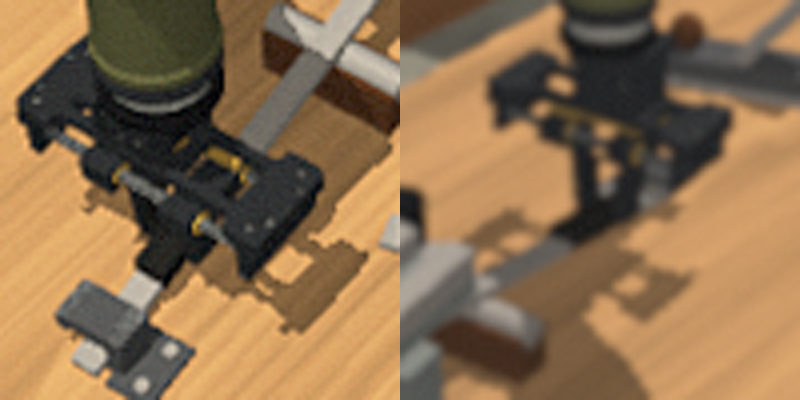

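```bash
python3 -m jog '[{"translation":[0,0,-0.05],"twist":0,"claw":0},{"translation":[0,0,-0.05],"twist":0,"claw":0},{"translation":[0,0,-0.05],"twist":0,"claw":0},{"translation":[0,0,-0.05],"twist":0,"claw":0},{"translation":[0,0,0],"twist":0,"claw":0}]'; python3 -m jog '[{"translation":[0,0,-0.05],"twist":0,"claw":0},{"translation":[0,0,0],"twist":0,"claw":0}]'
```

```text
clock: 17.73
tool_pos: [0.64, -0.1307, 0.0343]
eef_rot: [0.682, 0.731, -0.003, 0.0]
contact_force: [-6.0, -1.6, 4.4]
opening: 0.263
clock: 17.9
tool_pos: [0.6399, -0.1306, 0.0346]
eef_rot: [0.682, 0.731, -0.003, 0.0]
contact_force: [-2.4, -5.8, -9.3]
opening: 0.265
```

```bash
python3 -m jog '[{"translation":[0,0,0.02],"twist":0,"claw":0},{"translation":[0,0,0],"twist":0,"claw":0}]' 30; python3 -m jog '[{"translation":[0,0,0],"twist":0,"claw":29},{"translation":[0,0,0],"twist":0,"claw":34},{"translation":[0,0,0],"twist":0,"claw":45},{"translation":[0,0,0],"twist":0,"claw":60},{"translation":[0,0,0],"twist":0,"claw":60},{"translation":[0,0,-0.2],"twist":0,"claw":60},{"translation":[0,0,-0.5],"twist":0,"claw":60}]'; python3 -m jog '[{"translation":[0,0,-0.9],"twist":0,"claw":60},{"translation":[0,0,-0.9],"twist":0,"claw":60},{"translation":[0,0,-0.9],"twist":0,"claw":60},{"translation":[0,0,-0.9],"twist":0,"claw":60},{"translation":[0.755,-0.495,0],"twist":0,"claw":60},{"translation":[0.755,-0.495,0],"twist":0,"claw":60},{"translation":[0.755,-0.495,0],"twist":0,"claw":60},{"translation":[0.755,-0.495,0],"twist":0,"claw":60},{"translation":[0.755,-0.495,0],"twist":0,"claw":60},{"translation":[0.755,-0.495,0],"twist":0,"claw":60},{"translation":[0.755,-0.495,0],"twist":0,"claw":60},{"translation":[0.755,-0.495,0],"twist":0,"claw":60},{"translation":[0,0,0],"twist":0,"claw":60},{"translation":[0,0,0],"twist":0,"claw":60}]'; python3 m2.py wrist,scene shim,shoulder,tail_foot,bed_end,lip,bar 8
```

```text
clock: 18.07
tool_pos: [0.6399, -0.1307, 0.0345]
eef_rot: [0.683, 0.73, -0.003, -0.0]
contact_force: [-4.8, -4.2, -4.2]
opening: 0.272
clock: 18.65
tool_pos: [0.6406, -0.1263, 0.0619]
eef_rot: [0.682, 0.731, -0.001, -0.002]
contact_force: [-0.7, 0.1, 0.1]
opening: 0.603
clock: 19.82
tool_pos: [0.4666, 0.1054, 0.2083]
eef_rot: [0.68, 0.733, 0.001, -0.0]
contact_force: [0.4, 0.4, 0.1]
opening: 0.598
wrist [0.4605 0.1873 0.3549] [ 0.0265 -0.3138 -0.9491]
shim wrist 0.73 [139.0, 283.0] [0.4712 0.1475 0.    ]
   box 0.7 [242.7, 6.2, 301.5, 180.7]
shoulder wrist 0.83 [101.2, 276.2] [0.4614 0.184  0.    ]
   box 0.85 [242.4, 3.7, 302.2, 182.4]
   box 0.91 [375.1, 0.0, 559.6, 254.9]
bed_end wrist 0.67 [236.6, 454.6] [0.6342 0.0783 0.066 ]
   box 0.8 [377.6, 1.8, 560.0, 253.1]
   box 0.24 [374.5, 0.0, 559.8, 251.5]
   box 0.71 [412.0, 241.6, 442.4, 293.9]
scene [ 1.1784 -0.6061  1.0239] [-0.4376  0.4991 -0.748 ]
shim scene 0.7 [176.5, 266.6] [0.4621 0.1532 0.    ]
shim scene 0.2 [122.8, 319.0] [0.4288 0.4627 0.    ]
   box 0.63 [295.9, 243.4, 325.8, 269.5]
shoulder scene 0.68 [171.9, 273.3] [0.4648 0.1815 0.    ]
shoulder scene 0.48 [123.3, 319.2] [0.431 0.461 0.   ]
tail_foot scene 0.78 [192.6, 306.0] [0.5972 0.176  0.    ]
   box 0.79 [285.1, 72.6, 384.4, 204.8]
bed_end scene 0.61 [191.7, 293.7] [0.6062 0.1067 0.066 ]
   box 0.88 [283.2, 73.3, 383.7, 207.0]
lip scene 0.65 [279.8, 224.6] [ 0.6398 -0.2062  0.026 ]
   box 0.95 [212.9, 271.7, 246.7, 303.0]
bar scene 0.66 [175.8, 264.9] [0.456  0.1523 0.    ]
bar scene 0.64 [249.9, 248.7] [ 0.609  -0.0871  0.    ]
   box 0.87 [217.4, 193.0, 297.3, 290.1]
```

View pics/wrist8.png

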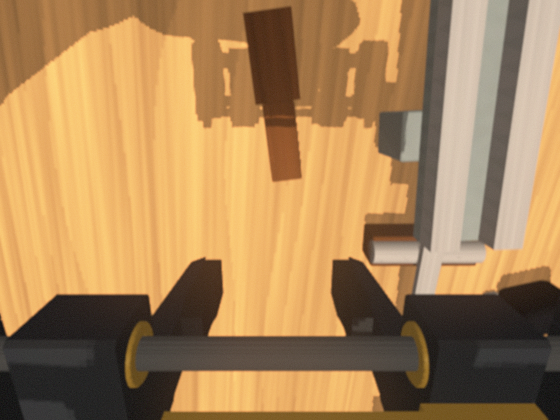

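```bash
cat > m8.py <<'E'
from h import *
np.set_printoptions(precision=4,suppress=True)
d=r.snapshot('wrist'); T=np.array(d['T_tool_cam']); Rt=R.from_quat([.68,.733,.001,0]).as_matrix()
d['rotation']=Rt@T[:3,:3]; d['origin']=Rt@T[:3,3]+np.array([.4669,.1055,.2085])
im=cv2.imread('pics/wrist8.png').astype(int); g=im.sum(2)/3
for row in (10,60,135,200,235): print(row,[int(x) for x in g[row,370:560:3]])
for c in (385,395,412): print(c,[int(x) for x in g[100:170:2,c]])
back=onz(d,179.5,286.5,.024); tip=onz(d,10,267,.008); print('shim',back,tip,tip-back,np.linalg.norm((tip-back)[:2]),np.degrees(np.arctan2(*(tip-back)[[1,0]])))
print(d['origin'])
E
python3 m8.py
```

```text
10 [172, 173, 170, 171, 182, 183, 183, 179, 175, 180, 142, 112, 110, 112, 117, 126, 123, 113, 109, 120, 85, 74, 74, 90, 88, 89, 88, 123, 191, 194, 195, 195, 191, 195, 195, 197, 200, 195, 193, 172, 162, 162, 161, 164, 164, 162, 107, 85, 88, 85, 86, 83, 97, 187, 188, 195, 195, 189, 189, 193, 194, 200, 192, 190]
60 [111, 119, 121, 118, 118, 111, 168, 171, 169, 145, 113, 116, 123, 118, 113, 113, 113, 113, 106, 78, 73, 80, 89, 90, 89, 87, 180, 195, 195, 198, 193, 192, 197, 196, 199, 195, 193, 176, 164, 164, 162, 162, 164, 161, 102, 89, 95, 91, 92, 88, 139, 194, 195, 199, 193, 193, 194, 194, 200, 195, 191, 193, 183, 179]
135 [179, 166, 111, 84, 76, 77, 77, 79, 76, 77, 76, 101, 152, 163, 166, 163, 166, 92, 79, 83, 91, 91, 90, 93, 189, 199, 200, 198, 195, 197, 200, 201, 196, 196, 184, 164, 163, 162, 163, 165, 157, 91, 87, 91, 89, 90, 97, 189, 196, 199, 200, 193, 194, 198, 196, 198, 195, 188, 184, 178, 173, 173, 175, 180]
200 [175, 182, 176, 182, 182, 171, 168, 170, 158, 163, 171, 167, 163, 113, 111, 103, 83, 82, 89, 92, 93, 90, 189, 193, 193, 197, 195, 198, 198, 196, 194, 192, 173, 170, 170,
[... 372 characters left out ...]
2, 191, 183, 181, 186, 179, 178, 184, 186, 179, 176, 185, 184, 173]
385 [109, 109, 107, 110, 108, 106, 87, 74, 74, 74, 75, 76, 74, 75, 74, 74, 74, 75, 76, 77, 78, 79, 83, 78, 79, 80, 80, 102, 167, 177, 178, 179, 180, 181, 178]
395 [115, 119, 119, 118, 121, 114, 86, 74, 72, 76, 72, 76, 76, 74, 73, 73, 76, 78, 75, 74, 74, 74, 74, 79, 76, 78, 80, 80, 77, 90, 105, 112, 111, 111, 110]
412 [108, 111, 110, 108, 109, 108, 138, 160, 164, 164, 165, 162, 166, 164, 166, 162, 167, 163, 165, 163, 168, 168, 166, 165, 166, 167, 164, 165, 165, 165, 152, 116, 111, 112, 112]
shim [0.4775 0.1109 0.024 ] [0.4476 0.2616 0.008 ] [-0.0298  0.1507 -0.016 ] 0.15363094517207204 101.2022319789911
[0.4607 0.1874 0.3551]
```

```bash
cat >> m8.py <<'E'
print('---')
def bedz(y,z0): return z0+.0415*(.465-y)
def on(row,col,z0):
    p=onz(d,row,col,z0+.014)
    for _ in range(3): p=onz(d,row,col,bedz(p[1],z0))
    return p
P=np.array([on(*a,.101) for a in ((10,452.5),(60,447),(135,440.5),(200,435),(235,431.5))])
f=np.polyfit(P[:,1],P[:,0],1); print('edge',P,np.degrees(np.arctan(f[0])))
Q=np.array([on(*a,.101) for a in ((135,541),(200,530.5),(235,525))]); print('rear',Q)
print('foot low front',onz(d,135,376.5,.0125),'top front',onz(d,135,403.5,.078))
print('shelf ends',onz(d,112,412,.078),onz(d,160.5,412,.078), 'low ends',onz(d,112.5,381,.0125),onz(d,153,381,.0125))
E
python3 m8.py | sed '1,/---/d'
```

```text
edge [[0.5694 0.2487 0.11  ]
 [0.5722 0.2195 0.1112]
 [0.5779 0.1713 0.1132]
 [0.5836 0.1246 0.1151]
 [0.5865 0.0973 0.1163]] -6.583357513223107
rear [[0.6485 0.1765 0.113 ]
 [0.6544 0.1298 0.1149]
 [0.6579 0.1025 0.116 ]]
foot low front [0.5633 0.1598 0.0125] top front [0.5653 0.1667 0.078 ]
shelf ends [0.5686 0.1848 0.078 ] [0.5763 0.1469 0.078 ] low ends [0.5641 0.1814 0.0125] [0.5708 0.1425 0.0125]
```

```bash
python3 -m jog '[{"translation":[0,0,0],"twist":-0.58,"claw":60},{"translation":[0,0,0],"twist":-0.57,"claw":60},{"translation":[0.82,0.29,0],"twist":0,"claw":60},{"translation":[0,0,0.9],"twist":0,"claw":60},{"translation":[0,0,0.9],"twist":0,"claw":60},{"translation":[0,0,0.9],"twist":0,"claw":60},{"translation":[0,0,0.9],"twist":0,"claw":60},{"translation":[0,0,0.9],"twist":0,"claw":60},{"translation":[0,0,0.4],"twist":0,"claw":60},{"translation":[0,0,0.16],"twist":0,"claw":60},{"translation":[0,0,0],"twist":0,"claw":60},{"translation":[0,0,0],"twist":0,"claw":20},{"translation":[0,0,0],"twist":0,"claw":0},{"translation":[0,0,0],"twist":0,"claw":0},{"translation":[0,0,0],"twist":0,"claw":0},{"translation":[0,0,0],"twist":0,"claw":0},{"translation":[0,0,0],"twist":0,"claw":0}]' 20
```

```text
clock: 22.63
tool_pos: [0.4732, 0.1374, 0.0062]
eef_rot: [0.637, 0.771, 0.001, 0.001]
contact_force: [-0.4, 1.1, 7.2]
opening: 0.338
```

```bash
python3 -m jog '[{"translation":[0,0,-0.3],"twist":0,"claw":0},{"translation":[0,0,-0.5],"twist":0,"claw":0},{"translation":[0.23,-0.6,0],"twist":0,"claw":0},{"translation":[0.23,-0.6,0],"twist":0,"claw":0},{"translation":[0,0,0],"twist":0.98,"claw":0},{"translation":[0,0,0],"twist":0.98,"claw":0},{"translation":[0,0,0],"twist":0.98,"claw":0},{"translation":[0,0,0],"twist":0.98,"claw":0},{"translation":[0,0,0],"twist":0.98,"claw":0},{"translation":[0,0,0],"twist":0.98,"claw":0},{"translation":[0,0,0],"twist":0.98,"claw":0},{"translation":[0,0,0],"twist":0.98,"claw":0},{"translation":[0,0,0],"twist":0.98,"claw":0},{"translation":[0,0,0],"twist":0.98,"claw":0},{"translation":[0,0,0],"twist":0.98,"claw":0},{"translation":[0,0,0],"twist":0.98,"claw":0},{"translation":[0,0,0],"twist":0.98,"claw":0},{"translation":[0,0,0],"twist":0.98,"claw":0},{"translation":[0,0,0],"twist":0.98,"claw":0},{"translation":[0,0,0],"twist":0.98,"claw":0}]' 30; python3 -m jog '[{"translation":[0,0,0],"twist":0,"claw":0},{"translation":[0,0,0],"twist":0,"claw":0}]'; python3 m2.py wrist,side,scene shim,shoulder,tail_foot,bed_end 9
```

```text
clock: 24.3
tool_pos: [0.423, 0.1467, 0.0381]
eef_rot: [0.998, 0.057, -0.0, -0.0]
contact_force: [0.1, 0.2, -1.0]
opening: 0.335
clock: 24.47
tool_pos: [0.4229, 0.1466, 0.038]
eef_rot: [0.998, 0.061, -0.0, 0.0]
contact_force: [0.5, 0.9, -0.4]
opening: 0.336
wrist [0.5049 0.1566 0.1844] [-0.3124 -0.0385 -0.9492]
shim wrist 0.97 [249.0, 276.8] [0.4201 0.1461 0.    ]
   box 0.96 [211.4, 0.0, 328.4, 335.8]
shoulder wrist 0.64 [173.0, 279.8] [0.466 0.15  0.   ]
   box 0.89 [211.8, 0.0, 329.8, 338.5]
side [-0.1862  0.9374  0.8507] [ 0.5535 -0.6213 -0.5547]
shim side 0.86 [264.7, 304.4] [0.4356 0.1374 0.    ]
shim side 0.45 [308.1, 186.0] [0.567  0.4722 0.    ]
   box 0.75 [265.0, 243.1, 317.0, 268.3]
shoulder side 0.72 [254.4, 291.8] [0.4947 0.1237 0.    ]
shoulder side 0.23 [170.0, 344.7] [ 0.6729 -0.4241  0.    ]
   box 0.82 [264.1, 243.0, 318.1, 263.0]
tail_foot side 0.77 [246.6, 253.0] [0.6125 0.17   0.    ]
   box 0.82 [139.3, 201.5, 274.9, 310.6]
bed_end side 0.75 [216.0, 265.4] [0.6289 0.0909 0.066 ]
bed_end side 0.6 [197.9, 305.7] [ 0.5971 -0.074   0.066 ]
scene [ 1.1784 -0.6061  1.0239] [-0.4376  0.4991 -0.748 ]
shim scene 0.58 [165.6, 257.0] [0.4068 0.1708 0.    ]
   box 0.83 [252.7, 153.0, 287.5, 181.4]
shoulder scene 0.62 [169.4, 269.1] [0.4474 0.1817 0.    ]
   box 0.91 [253.2, 157.6, 288.1, 181.9]
tail_foot scene 0.85 [193.0, 304.0] [0.5937 0.171  0.    ]
   box 0.91 [285.3, 72.8, 385.0, 203.4]
bed_end scene 0.69 [162.9, 253.8] [0.4415 0.1233 0.066 ]
bed_end scene 0.65 [191.2, 292.6] [0.6026 0.1063 0.066 ]
   box 0.86 [282.5, 75.2, 385.0, 205.0]
```

View pics/wrist9.png

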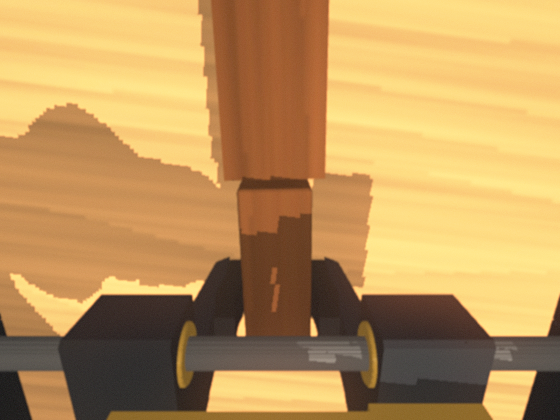

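```bash
cat > m9.py <<'E'
from h import *
np.set_printoptions(precision=4,suppress=True)
d=snap('wrist');im=d['img'].astype(int); g=im[:,:,2]*1.0; s=r.get_state(); print(s['tool_pos'],d['cx'])
Rt=R.from_quat(s['eef_rot']).as_matrix(); print('tool yaw',np.degrees(np.arctan2(Rt[1,0],Rt[0,0])))
P=[]
for row in range(4,170,15):
    x=g[row]; gr=np.diff(cv2.GaussianBlur(x.reshape(1,-1),(5,1),1)[0])
    a=195+np.argmax(np.abs(gr[195:250])); b=300+np.argmax(np.abs(gr[300:350]))
    L=Rt.T@(onz(d,row,a,.040)-s['tool_pos']); Q=Rt.T@(onz(d,row,b,.040)-s['tool_pos']); print(row,a,b,L[:2],Q[:2],(L+Q)[1]/2)
    P.append([L[0],(L+Q)[1]/2,Q[1]-L[1]])
P=np.array(P); f=np.polyfit(P[:,0],P[:,1],1); print('angle in tool',np.degrees(f[0]),'lateral at 0',f[1])
E
python3 m9.py
```

```text
[0.4227 0.1465 0.0376] 276.614218763689
tool yaw 6.782992089801172
4 210 328 [ 0.1157 -0.0247] [0.1157 0.0192] -0.0027919405807786592
19 199 328 [ 0.1108 -0.0292] [0.1108 0.0194] -0.004898148429789809
34 199 327 [ 0.1057 -0.0296] [0.1057 0.0193] -0.0051509392539463884
49 202 327 [ 0.1005 -0.0288] [0.1005 0.0195] -0.0046378740284282165
64 202 327 [ 0.0951 -0.0291] [0.0951 0.0197] -0.004698194940975696
79 205 326 [ 0.0897 -0.0283] [0.0897 0.0196] -0.0043640426430747396
94 204 326 [ 0.084  -0.0291] [0.084  0.0199] -0.0046230279231151295
109 208 326 [ 0.0783 -0.0279] [0.0783 0.0201] -0.00387209622386369
124 207 325 [ 0.0723 -0.0287] [0.0723 0.02  ] -0.00433766340558283
139 210 325 [ 0.0663 -0.0278] [0.0662 0.0203] -0.0037711360432636024
154 209 325 [ 0.06   -0.0286] [0.06   0.0205] -0.0040362929314400366
169 216 324 [ 0.0535 -0.026 ] [0.0535 0.0204] -0.0028050245465539303
angle in tool -0.7975482461973945 lateral at 0 -0.0029684948740837857
```

```bash
python3 -m jog '[{"translation":[0,0.04,0.2],"twist":0.18,"claw":0},{"translation":[0,0,0.3],"twist":0,"claw":0},{"translation":[0,0,0.2],"twist":0,"claw":0},{"translation":[0,0,0.07],"twist":0,"claw":0},{"translation":[0,0,0],"twist":0,"claw":0},{"translation":[0,0,0],"twist":0,"claw":0}]'; python3 m9.py | head -2
```

```text
clock: 26.37
tool_pos: [0.4282, 0.1465, 0.0161]
eef_rot: [0.999, 0.048, -0.006, 0.002]
contact_force: [0.1, 0.2, -1.3]
opening: 0.337
[0.4282 0.1465 0.0163] 276.614218763689
tool yaw 5.541974052487032
```

```bash
python3 -m jog '[{"translation":[0.05,0,0.08],"twist":0,"claw":0},{"translation":[0.05,0,0.08],"twist":0,"claw":0},{"translation":[0.02,0,0.07],"twist":0,"claw":0},{"translation":[0,0,0],"twist":0,"claw":0}]'; python3 m9.py | head -2
```

```text
clock: 26.75
tool_pos: [0.4343, 0.1475, 0.0071]
eef_rot: [0.999, 0.05, -0.007, 0.002]
contact_force: [0.3, -0.3, 0.7]
opening: 0.336
[0.4343 0.1474 0.0073] 276.614218763689
tool yaw 5.68736400543102
```

```bash
python3 -m jog '[{"translation":[0.1,0,0],"twist":0,"claw":0},{"translation":[0.2,0,0],"twist":0,"claw":0},{"translation":[0.2,0,0],"twist":0,"claw":0},{"translation":[0.2,0,0],"twist":0,"claw":0},{"translation":[0,0,0],"twist":0,"claw":0}]'; python3 -m jog '[{"translation":[0.2,0,0],"twist":0,"claw":0},{"translation":[0.2,0,0],"twist":0,"claw":0},{"translation":[0.2,0,0],"twist":0,"claw":0},{"translation":[0.2,0,0],"twist":0,"claw":0},{"translation":[0.15,0,0],"twist":0,"claw":0},{"translation":[0,0,0],"twist":0,"claw":0}]'
```

```text
clock: 27.22
tool_pos: [0.4637, 0.1502, 0.0073]
eef_rot: [0.999, 0.049, -0.006, 0.002]
contact_force: [0.4, 0.6, 1.0]
opening: 0.337
clock: 27.72
tool_pos: [0.5007, 0.1539, 0.0066]
eef_rot: [0.999, 0.049, -0.006, 0.002]
contact_force: [0.8, -0.5, 1.0]
opening: 0.343
```

```bash
python3 -m jog '[{"translation":[0.1,0,0],"twist":0,"claw":0},{"translation":[0.1,0,0],"twist":0,"claw":0},{"translation":[0,0,0],"twist":0,"claw":0}]' 25;  for i in 1; do python3 -m jog '[{"translation":[0.04,0,0],"twist":0,"claw":0},{"translation":[0,0,0],"twist":0,"claw":0}]'; done; python3 m7.py p8 240,140,340,240 220,190,320,290
```

```text
clock: 27.97
tool_pos: [0.5079, 0.1548, 0.0064]
eef_rot: [0.999, 0.05, -0.007, 0.002]
contact_force: [0.2, -0.0, 0.5]
opening: 0.336
clock: 28.13
tool_pos: [0.509, 0.1549, 0.0064]
eef_rot: [0.999, 0.05, -0.007, 0.002]
contact_force: [-0.7, 0.3, 0.5]
opening: 0.343
[0.509  0.1549 0.0064] [-0.3248  0.0727  1.0895]
```

View pics/p8.png

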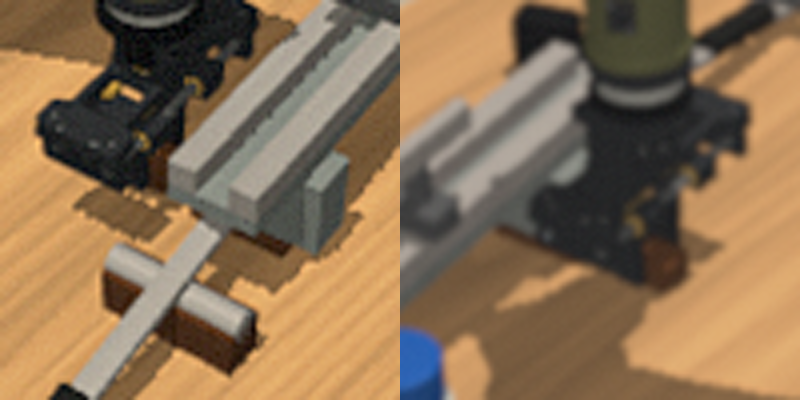

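```bash
J='python3 -m jog'; python3 -m jog '[{"translation":[0.05,0,0],"twist":0,"claw":0},{"translation":[0,0,0],"twist":0,"claw":0}]' | sed -n '2p;4p';  python3 -m jog '[{"translation":[0.05,0,0],"twist":0,"claw":0},{"translation":[0,0,0],"twist":0,"claw":0}]'| sed -n '2p;4p'; python3 -m jog '[{"translation":[0.04,0,0],"twist":0,"claw":0},{"translation":[0,0,0],"twist":0,"claw":0}]'| sed -n '2p;4p'
```

```text
tool_pos: [0.5111, 0.1551, 0.0063]
contact_force: [-0.4, -0.7, 1.4]
tool_pos: [0.5132, 0.1553, 0.0063]
contact_force: [-1.0, -0.9, 1.5]
tool_pos: [0.5139, 0.1553, 0.0063]
contact_force: [-2.6, -0.0, 4.4]
```

```bash
python3 -m jog '[{"translation":[0.02,0,0],"twist":0,"claw":0},{"translation":[0,0,0],"twist":0,"claw":0},{"translation":[0,0,0],"twist":0,"claw":0}]'
```

```text
clock: 28.98
tool_pos: [0.514, 0.1553, 0.0063]
eef_rot: [0.999, 0.05, -0.008, 0.002]
contact_force: [-4.8, -0.7, 4.6]
opening: 0.34
```

```bash
python3 -m jog '[{"translation":[0,0,0],"twist":0,"claw":36},{"translation":[0,0,0],"twist":0,"claw":42},{"translation":[0,0,0],"twist":0,"claw":52},{"translation":[0,0,0],"twist":0,"claw":52},{"translation":[0,0,-0.2],"twist":0,"claw":52},{"translation":[0,0,-0.4],"twist":0,"claw":52},{"translation":[0,0,-0.8],"twist":0,"claw":52},{"translation":[0,0,-0.9],"twist":0,"claw":52},{"translation":[0,0,-0.9],"twist":0,"claw":52},{"translation":[0,0,-0.9],"twist":0,"claw":60},{"translation":[0,0,-0.4],"twist":0,"claw":60},{"translation":[0.303,0.928,0],"twist":0,"claw":60},{"translation":[0.303,0.928,0],"twist":0,"claw":60},{"translation":[0.303,0.928,0],"twist":0,"claw":60},{"translation":[0.303,0.928,0],"twist":0,"claw":60},{"translation":[0.303,0.928,0],"twist":0,"claw":60},{"translation":[0.303,0.928,0],"twist":0,"claw":60},{"translation":[0.303,0.928,0],"twist":0,"claw":60},{"translation":[0.303,0.928,0],"twist":0,"claw":60}]'; python3 -m jog '[{"translation":[0,0,0],"twist":-0.98,"claw":60},{"translation":[0,0,0],"twist":-0.98,"claw":60},{"translation":[0,0,0],"twist":-0.98,"claw":60},{"translation":[0,0,0],"twist":-0.98,"claw":60},{"translation":[0,0,0],"twist":-0.98,"claw":60},{"translation":[0,0,0],"twist":-0.98,"claw":60},{"translation":[0,0,0],"twist":-0.98,"claw":60},{"translation":[0,0,0],"twist":-0.98,"claw":60},{"translation":[0,0,0],"twist":-0.98,"claw":60},{"translation":[0,0,0],"twist":-0.98,"claw":60},{"translation":[0,0,0],"twist":-0.98,"claw":60},{"translation":[0,0,0],"twist":-0.98,"claw":60},{"translation":[0,0,0],"twist":-0.98,"claw":60},{"translation":[0,0,0],"twist":-0.98,"claw":60},{"translation":[0,0,0],"twist":-0.98,"claw":60},{"translation":[0,0,0],"twist":0,"claw":60},{"translation":[0,0,0],"twist":0,"claw":60}]'; python3 m2.py wrist bar,lip,hook 10; python3 m2.py scene,side shim,shoulder,tail_foot 10
```

```text
clock: 30.57
tool_pos: [0.6442, -0.1317, 0.1866]
eef_rot: [0.999, 0.05, -0.007, 0.002]
contact_force: [1.1, 0.3, 0.1]
opening: 0.599
clock: 31.98
tool_pos: [0.6438, -0.1297, 0.1862]
eef_rot: [0.684, 0.73, -0.006, -0.003]
contact_force: [-0.9, -0.9, 0.1]
opening: 0.6
wrist [ 0.6406 -0.0468  0.3323] [ 0.0094 -0.32   -0.9474]
bar wrist 0.96 [172.3, 277.8] [ 0.6425 -0.1192  0.    ]
bar wrist 0.17 [69.3, 428.7] [ 0.7721 -0.0157  0.    ]
   box 0.92 [253.2, 2.8, 287.4, 281.8]
lip wrist 0.75 [261.8, 273.9] [ 0.6445 -0.2051  0.026 ]
lip wrist 0.27 [249.7, 274.6] [ 0.6444 -0.1917  0.026 ]
   box 0.58 [249.1, 226.4, 326.2, 281.8]
hook wrist 0.73 [251.8, 272.5] [ 0.6426 -0.2067  0.    ]
   box 0.84 [247.9, 225.1, 325.3, 283.2]
scene [ 1.1784 -0.6061  1.0239] [-0.4376  0.4991 -0.748 ]
shim scene 0.66 [185.1, 281.0] [0.5199 0.1529 0.    ]
   box 0.46 [268.0, 172.9, 313.5, 204.0]
shoulder scene 0.56 [192.7, 293.4] [0.5686 0.1521 0.    ]
   box 0.49 [269.0, 173.9, 310.4, 205.5]
tail_foot scene 0.75 [192.9, 306.6] [0.5994 0.1761 0.    ]
   box 0.55 [279.5, 69.1, 385.1, 206.3]
side [-0.1862  0.9374  0.8507] [ 0.5535 -0.6213 -0.5547]
shim side 0.92 [256.3, 277.1] [0.5232 0.1586 0.    ]
   box 0.7 [246.2, 244.2, 286.3, 262.2]
shoulder side 0.71 [253.1, 267.5] [ 0.5559  0.1654 -0.    ]
   box 0.81 [242.7, 244.7, 292.5, 262.8]
tail_foot side 0.66 [246.4, 252.3] [0.6149 0.1706 0.    ]
tail_foot side 0.26 [258.0, 276.9] [0.5184 0.1651 0.    ]
   box 0.91 [138.3, 200.3, 278.4, 310.2]
```

```bash
cat > m10.py <<'E'
from h import *
np.set_printoptions(precision=4,suppress=True)
d=snap('wrist'); g=d['img'].mean(2); s=r.get_state(); print(s['tool_pos'])
for row in (150,170,190):
    print(row,[int(x) for x in g[row,240:320:2]]); 
Rt=R.from_quat(s['eef_rot']).as_matrix()
for row in (150,190):
    gr=np.diff(g[row]); a=250+np.argmin(gr[250:277]); b=273+np.argmax(gr[273:310]); 
    p=onz(d,row,(a+b)/2+.5,.045); print(a,b,p,Rt.T@(p-s['tool_pos']))
E
python3 m10.py
```

```text
[ 0.6439 -0.1295  0.1859]
150 [169, 167, 174, 182, 183, 186, 183, 177, 181, 122, 52, 55, 56, 56, 57, 57, 60, 58, 56, 57, 58, 58, 49, 78, 176, 183, 186, 181, 181, 178, 172, 170, 175, 185, 184, 182, 184, 183, 180, 174]
170 [171, 171, 173, 180, 186, 186, 181, 181, 181, 174, 75, 57, 61, 60, 59, 61, 59, 63, 62, 62, 58, 62, 57, 66, 171, 188, 184, 182, 176, 174, 171, 174, 179, 180, 185, 186, 183, 180, 175, 171]
190 [175, 176, 173, 178, 185, 185, 181, 181, 182, 186, 143, 62, 63, 60, 60, 60, 62, 60, 61, 59, 59, 59, 61, 60, 169, 186, 183, 179, 177, 173, 174, 178, 183, 186, 186, 183, 182, 177, 170, 168]
258 286 [ 0.6366 -0.0903  0.045 ] [ 0.0401 -0.0027  0.1408]
260 287 [ 0.6401 -0.125   0.045 ] [ 0.0052 -0.0015  0.141 ]
```

```bash
python3 -m jog '[{"translation":[-0.03,-0.04,0.3],"twist":-0.15,"claw":60},{"translation":[0,0,0.9],"twist":0,"claw":60},{"translation":[0,0,0.9],"twist":0,"claw":60},{"translation":[0,0,0.9],"twist":0,"claw":60},{"translation":[0,0,0.5],"twist":0,"claw":60},{"translation":[0,0,0.28],"twist":0,"claw":60},{"translation":[0,0,0],"twist":0,"claw":50},{"translation":[0,0,0],"twist":0,"claw":35},{"translation":[0,0,0],"twist":0,"claw":20},{"translation":[0,0,0],"twist":0,"claw":0},{"translation":[0,0,0],"twist":0,"claw":0},{"translation":[0,0,0],"twist":0,"claw":0},{"translation":[0,0,0],"twist":0,"claw":0}]' 55
```

```text
clock: 34.17
tool_pos: [0.64, -0.1315, 0.0363]
eef_rot: [0.676, 0.736, -0.007, -0.003]
contact_force: [-4.0, -0.7, 6.7]
opening: 0.262
```

```bash
python3 -m jog '[{"translation":[0,0,0.05],"twist":0,"claw":0},{"translation":[0,0,0.05],"twist":0,"claw":0},{"translation":[0,0,0.05],"twist":0,"claw":0},{"translation":[0,0,0.04],"twist":0,"claw":0},{"translation":[0,0,0],"twist":0,"claw":0}]'
```

```text
clock: 34.58
tool_pos: [0.6399, -0.131, 0.0299]
eef_rot: [0.676, 0.736, -0.007, -0.003]
contact_force: [-6.7, -0.8, 13.0]
opening: 0.261
```

```bash
python3 -m jog '[{"translation":[0,0,0.025],"twist":0,"claw":0},{"translation":[0,0,0],"twist":0,"claw":0}]'; python3 -m jog '[{"translation":[0,-0.08,0],"twist":0.115,"claw":0},{"translation":[0,-0.08,0],"twist":0.115,"claw":0},{"translation":[0,-0.08,0],"twist":0.115,"claw":0},{"translation":[0,-0.08,0],"twist":0.115,"claw":0},{"translation":[0,0,0],"twist":0,"claw":0}]'
```

```text
clock: 34.75
tool_pos: [0.6399, -0.1309, 0.0292]
eef_rot: [0.676, 0.736, -0.006, -0.003]
contact_force: [-7.2, -0.8, 16.3]
opening: 0.265
clock: 35.17
tool_pos: [0.6316, -0.1318, 0.03]
eef_rot: [0.694, 0.72, -0.003, 0.0]
contact_force: [2.0, -0.7, 9.7]
opening: 0.262
```

```bash
python3 -m jog '[{"translation":[0,-0.08,0.01],"twist":0.115,"claw":0},{"translation":[0,-0.08,0.01],"twist":0.115,"claw":0},{"translation":[0,-0.08,0],"twist":0.115,"claw":0},{"translation":[0,0,0],"twist":0,"claw":0}]'; python3 -m jog '[{"translation":[0,-0.08,0],"twist":0.115,"claw":0},{"translation":[0,-0.08,0],"twist":0.115,"claw":0},{"translation":[0,-0.08,0],"twist":0.115,"claw":0},{"translation":[0,-0.08,0],"twist":0.115,"claw":0},{"translation":[0,0,0],"twist":0,"claw":0}]'
```

```text
clock: 35.5
tool_pos: [0.6225, -0.1323, 0.0295]
eef_rot: [0.707, 0.707, -0.003, 0.001]
contact_force: [2.1, -1.0, 10.4]
opening: 0.264
clock: 35.92
tool_pos: [0.6102, -0.1325, 0.0296]
eef_rot: [0.724, 0.689, -0.002, 0.001]
contact_force: [3.6, -2.1, 9.6]
opening: 0.266
```

```bash
python3 -m jog '[{"translation":[0,-0.06,0],"twist":0.08,"claw":0},{"translation":[0,-0.06,0],"twist":0.08,"claw":0},{"translation":[0,0,-0.03],"twist":0,"claw":0},{"translation":[0,0,-0.03],"twist":0,"claw":0},{"translation":[0,0,-0.03],"twist":0,"claw":0},{"translation":[0,0,-0.03],"twist":0,"claw":0},{"translation":[0,0,-0.03],"twist":0,"claw":0},{"translation":[0,0,-0.03],"twist":0,"claw":0},{"translation":[0,0,-0.03],"twist":0,"claw":0},{"translation":[0,0,-0.03],"twist":0,"claw":0}]'; python3 -m jog '[{"translation":[0,0,-0.03],"twist":0,"claw":0},{"translation":[0,0,-0.03],"twist":0,"claw":0},{"translation":[0,0,-0.03],"twist":0,"claw":0},{"translation":[0,0,-0.03],"twist":0,"claw":0},{"translation":[0,0,-0.03],"twist":0,"claw":0},{"translation":[0,0,-0.03],"twist":0,"claw":0},{"translation":[0,0,-0.03],"twist":0,"claw":0},{"translation":[0,0,0],"twist":0,"claw":0}]'
```

```text
clock: 36.75
tool_pos: [0.6016, -0.1337, 0.0362]
eef_rot: [0.731, 0.683, -0.007, -0.001]
contact_force: [3.2, -2.7, 3.0]
opening: 0.266
clock: 37.42
tool_pos: [0.6008, -0.1339, 0.0441]
eef_rot: [0.73, 0.683, -0.008, -0.002]
contact_force: [3.1, -3.9, 1.6]
opening: 0.267
```

```bash
python3 -m jog '[{"translation":[0,0,-0.03],"twist":0,"claw":0},{"translation":[0,0,-0.03],"twist":0,"claw":0},{"translation":[0,0,-0.03],"twist":0,"claw":0},{"translation":[0,0,-0.03],"twist":0,"claw":0},{"translation":[0,0,-0.03],"twist":0,"claw":0},{"translation":[0,0,0],"twist":0,"claw":0}]'; python3 -m jog '[{"translation":[0,0,-0.04],"twist":0,"claw":0},{"translation":[0,0,-0.04],"twist":0,"claw":0},{"translation":[0,0,-0.04],"twist":0,"claw":0},{"translation":[0,0,-0.04],"twist":0,"claw":0},{"translation":[0,0,0],"twist":0,"claw":0}]'
```

```text
clock: 37.92
tool_pos: [0.5988, -0.1316, 0.0489]
eef_rot: [0.729, 0.684, -0.008, -0.004]
contact_force: [0.2, -1.3, -5.9]
opening: 0.268
clock: 38.33
tool_pos: [0.6006, -0.1311, 0.0566]
eef_rot: [0.729, 0.684, -0.006, -0.003]
contact_force: [-0.2, 0.6, -6.8]
opening: 0.264
```

```bash
python3 -m jog '[{"translation":[0,0,0],"twist":0,"claw":0},{"translation":[0,0,0],"twist":0,"claw":0}]' 11;  python3 -m jog '[{"translation":[0,0,-0.15],"twist":0,"claw":0},{"translation":[0,0,-0.15],"twist":0,"claw":0},{"translation":[0,0,-0.15],"twist":0,"claw":0},{"translation":[0,0,-0.15],"twist":0,"claw":0},{"translation":[0,0,-0.15],"twist":0,"claw":0},{"translation":[0,0,-0.15],"twist":0,"claw":0},{"translation":[0,0,-0.15],"twist":0,"claw":0},{"translation":[0,0,-0.15],"twist":0,"claw":0},{"translation":[0,0,0],"twist":0,"claw":0}]'; python3 m5.py; python3 m2.py scene,side shim,shoulder,tail_foot,bed_end
```

```text
clock: 38.5
tool_pos: [0.6009, -0.1312, 0.0566]
eef_rot: [0.729, 0.684, -0.006, -0.003]
contact_force: [-0.3, 0.5, -4.0]
opening: 0.27
clock: 39.25
tool_pos: [0.602, -0.1318, 0.1058]
eef_rot: [0.73, 0.684, -0.006, -0.002]
contact_force: [-0.3, 0.1, -4.2]
opening: 0.268
toe [(0.56, [193.3, 300.2]), (0.66, [226.2, 260.1])]
[0.6169 0.126  0.0512]
bar [(0.94, [229.8, 233.9]), (0.65, [184.0, 313.1])]
[ 0.5961 -0.1151  0.1015]
[ 0.6012 -0.1321  0.104 ]
scene [ 1.1784 -0.6061  1.0239] [-0.4376  0.4991 -0.748 ]
shim scene 0.66 [186.5, 279.3] [0.5197 0.1452 0.    ]
   box 0.73 [266.8, 171.0, 311.6, 203.6]
shoulder scene 0.5 [189.1, 291.4] [0.5547 0.1598 0.    ]
   box 0.65 [269.3, 174.5, 311.7, 205.5]
tail_foot scene 0.9 [191.9, 309.8] [0.6042 0.1853 0.    ]
   box 0.82 [281.2, 72.6, 384.8, 204.5]
bed_end scene 0.94 [195.4, 292.5] [0.6125 0.0937 0.066 ]
bed_end scene 0.72 [195.6, 301.0] [0.6311 0.1079 0.066 ]
   box 0.83 [282.8, 70.7, 383.5, 204.8]
side [-0.1862  0.9374  0.8507] [ 0.5535 -0.6213 -0.5547]
shim side 0.72 [256.8, 277.9] [0.5198 0.1589 0.    ]
   box 0.91 [247.3, 246.2, 286.9, 265.6]
shoulder side 0.71 [247.0, 254.3] [0.6079 0.1689 0.    ]
   box 0.61 [243.9, 246.0, 292.4, 265.6]
tail_foot side 0.63 [246.3, 255.4] [0.6077 0.1641 0.    ]
   box 0.87 [141.8, 202.3, 277.2, 310.1]
bed_end side 0.74 [216.9, 267.3] [0.6208 0.0909 0.066 ]
   box 0.76 [137.4, 202.4, 276.5, 308.7]
```

```bash
python3 -m jog '[{"translation":[0,0,0],"twist":0,"claw":0},{"translation":[0,0,0],"twist":0,"claw":0},{"translation":[-0.2,0,-0.065],"twist":0,"claw":0},{"translation":[-0.4,0,-0.12],"twist":0,"claw":0},{"translation":[-0.4,0,-0.12],"twist":0,"claw":0},{"translation":[-0.4,0,-0.12],"twist":0,"claw":0},{"translation":[-0.4,0,-0.12],"twist":0,"claw":0},{"translation":[-0.4,0,-0.12],"twist":0,"claw":0},{"translation":[-0.4,0,-0.12],"twist":0,"claw":0},{"translation":[-0.2,0,-0.3],"twist":0,"claw":0},{"translation":[0,0,-0.5],"twist":0,"claw":0},{"translation":[0,0,0],"twist":0,"claw":0}]' 50; python3 m6.py
```

```text
clock: 41.45
tool_pos: [0.5965, -0.2447, 0.1714]
eef_rot: [0.731, 0.683, -0.005, -0.001]
contact_force: [1.8, 0.4, -4.3]
opening: 0.268
[(0.66, [191.0, 288.3])]
[ 0.5962 -0.2436  0.17  ] [ 0.0657  0.9978 -0.0059]
toe [ 0.6116 -0.0019  0.1207]
fwd 0.24248554129699573 up -0.049280315754866605
```

```bash
python3 -m jog '[{"translation":[0,0,0],"twist":-0.8,"claw":0},{"translation":[0,0,0],"twist":-0.8,"claw":0},{"translation":[0,-0.78,0],"twist":0,"claw":0},{"translation":[0,-0.78,0],"twist":0,"claw":0},{"translation":[0,-0.78,0],"twist":0,"claw":0},{"translation":[0,-0.78,0],"twist":0,"claw":0},{"translation":[0,0,0.6],"twist":0,"claw":0},{"translation":[0,0,0.7],"twist":0,"claw":0},{"translation":[0,0,0.5],"twist":0,"claw":0},{"translation":[0,0,0.2],"twist":0,"claw":0},{"translation":[0,0,0],"twist":0,"claw":0}]'; python3 -m jog '[{"translation":[0,0,0],"twist":0,"claw":0},{"translation":[0,0,0.15],"twist":0,"claw":0},{"translation":[0,0,0.15],"twist":0,"claw":0},{"translation":[-0.02,0,0.15],"twist":0,"claw":0},{"translation":[-0.02,0,0.15],"twist":0,"claw":0},{"translation":[-0.02,0,0.15],"twist":0,"claw":0},{"translation":[-0.02,0,0.15],"twist":0,"claw":0},{"translation":[-0.02,0,0.15],"twist":0,"claw":0},{"translation":[0,0,0.15],"twist":0,"claw":0},{"translation":[0,0,0.1],"twist":0,"claw":0},{"translation":[0,0,0],"twist":0,"claw":0}]' 11
```

```text
clock: 42.47
tool_pos: [0.468, -0.2558, 0.0878]
eef_rot: [0.67, 0.743, -0.007, -0.006]
contact_force: [-0.0, -0.4, -6.4]
opening: 0.261
clock: 43.38
tool_pos: [0.469, -0.2604, 0.0372]
eef_rot: [0.67, 0.742, -0.007, -0.004]
contact_force: [1.2, 0.1, -4.5]
opening: 0.272
```

Continue down gently until the handle rests.

```bash
python3 -m jog '[{"translation":[0,0,0.12],"twist":0,"claw":0},{"translation":[0,0,0.12],"twist":0,"claw":0},{"translation":[0,0,0.12],"twist":0,"claw":0},{"translation":[0,0,0.12],"twist":0,"claw":0},{"translation":[0,0,0.08],"twist":0,"claw":0},{"translation":[0,0,0],"twist":0,"claw":0}]';python3 -m jog '[{"translation":[0,0,0.04],"twist":0,"claw":0},{"translation":[0,0,0.03],"twist":0,"claw":0},{"translation":[0,0,0],"twist":0,"claw":0}]'; python3 m5.py
```

```text
clock: 43.88
tool_pos: [0.4687, -0.2606, 0.015]
eef_rot: [0.67, 0.742, -0.007, -0.004]
contact_force: [0.0, -0.0, -4.1]
opening: 0.27
clock: 44.13
tool_pos: [0.469, -0.2607, 0.0129]
eef_rot: [0.67, 0.742, -0.006, -0.003]
contact_force: [0.4, -1.3, -5.1]
opening: 0.264
toe [(0.66, [200.2, 225.8]), (0.66, [237.0, 331.8])]
[ 0.443  -0.0063  0.0143]
bar [(0.68, [204.6, 367.3])]
[ 0.4692 -0.2607  0.0131]
```

```bash
python3 -m jog '[{"translation":[0,0,0.04],"twist":0,"claw":0},{"translation":[0,0,0.03],"twist":0,"claw":0},{"translation":[0,0,0.02],"twist":0,"claw":0},{"translation":[0,0,0],"twist":0,"claw":0}]'
```

```text
clock: 44.77
tool_pos: [0.4691, -0.2608, 0.0113]
eef_rot: [0.67, 0.743, -0.007, -0.003]
contact_force: [-3.6, -0.8, 13.3]
opening: 0.272
```

```bash
python3 -m jog '[{"translation":[0,0,0.03],"twist":0,"claw":0},{"translation":[0,0,0],"twist":0,"claw":0}]'
```

```text
clock: 44.93
tool_pos: [0.4691, -0.2608, 0.0102]
eef_rot: [0.67, 0.743, -0.007, -0.003]
contact_force: [-4.3, -0.3, 15.1]
opening: 0.272
```

```bash
python3 -m jog '[{"translation":[0,0,0],"twist":0,"claw":30},{"translation":[0,0,0],"twist":0,"claw":36},{"translation":[0,0,0],"twist":0,"claw":50},{"translation":[0,0,0],"twist":0,"claw":60},{"translation":[0,0,0],"twist":0,"claw":60},{"translation":[0,0,-0.2],"twist":0,"claw":60},{"translation":[0,0,-0.6],"twist":0,"claw":60},{"translation":[0,0,-0.9],"twist":0,"claw":60},{"translation":[0,0,-0.9],"twist":0,"claw":60},{"translation":[0,0,-0.9],"twist":0,"claw":60},{"translation":[0,0,-0.9],"twist":0,"claw":60},{"translation":[0,0,0],"twist":0,"claw":60}]'; python3 m5.py; python3 m2.py scene,side shim,shoulder,tail_foot,bed_end
python3 - <<'E'
from h import *
np.set_printoptions(precision=4,suppress=True)
a=snap('scene');b=snap('side')
for l in('spray_can','tape_measure','bench_plane','lathe','shim'):
    p=r.spot_point(l,'scene');q=r.spot_point(l,'side')
    if p and q: print(l,tri([(a,p[0]['location']),(b,q[0]['location'])]))
E
```

```text
clock: 45.93
tool_pos: [0.4755, -0.2594, 0.191]
eef_rot: [0.67, 0.743, -0.004, 0.002]
contact_force: [-0.0, 0.6, 0.7]
opening: 0.599
toe [(0.68, [196.9, 228.8]), (0.47, [195.4, 293.8]), (0.6, [238.7, 331.8]), (0.29, [168.9, 341.5])]
[0.4389 0.0057 0.016 ]
bar [(0.73, [257.4, 166.9]), (0.25, [198.8, 226.6]), (0.59, [205.9, 364.6]), (0.51, [169.1, 344.2])]
[ 0.4644 -0.2429  0.0043]
[ 0.4703 -0.2598  0.1828]
scene [ 1.1784 -0.6061  1.0239] [-0.4376  0.4991 -0.748 ]
shim scene 0.69 [183.4, 278.9] [0.5104 0.1544 0.    ]
   box 0.77 [268.5, 172.0, 315.1, 202.1]
   box 0.51 [268.0, 174.2, 314.5, 205.0]
tail_foot scene 0.7 [194.1, 308.4] [0.6065 0.1756 0.    ]
   box 0.87 [280.9, 72.7, 384.8, 205.5]
bed_end scene 0.69 [193.3, 294.9] [0.6126 0.104  0.066 ]
   box 0.74 [281.4, 71.8, 384.2, 205.6]
side [-0.1862  0.9374  0.8507] [ 0.5535 -0.6213 -0.5547]
shim side 0.73 [253.3, 277.6] [ 0.5315  0.1468 -0.    ]
   box 0.66 [246.9, 245.4, 286.0, 265.9]
shoulder side 0.67 [170.2, 342.3] [ 0.6795 -0.4167  0.    ]
shoulder side 0.62 [251.7, 265.7] [0.5648 0.1638 0.    ]
   box 0.57 [250.5, 246.9, 292.9, 261.6]
tail_foot side 0.66 [245.5, 254.6] [0.6125 0.1628 0.    ]
   box 0.76 [140.1, 204.8, 278.1, 308.1]
bed_end side 0.67 [215.3, 265.8] [0.6306 0.0871 0.066 ]
   box 0.57 [140.4, 206.1, 277.3, 309.9]
spray_can [ 0.426   0.4598 -0.    ]
tape_measure [ 0.7605 -0.0153  0.0026]
bench_plane [ 0.683  -0.4272  0.0056]
lathe [ 0.5704  0.4645 -0.0132]
shim [0.5158 0.1557 0.0102]
```

```bash
python3 -m jog '[{"translation":[0.91,0.12,-0.06],"twist":0,"claw":60},{"translation":[0.91,0.12,-0.06],"twist":0,"claw":60},{"translation":[0.91,0.12,-0.06],"twist":0,"claw":60},{"translation":[0.91,0.12,-0.06],"twist":0,"claw":60},{"translation":[0.91,0.12,-0.06],"twist":0,"claw":60},{"translation":[0.91,0.12,-0.06],"twist":0,"claw":60},{"translation":[0.91,0.12,-0.06],"twist":0,"claw":60},{"translation":[0.91,0.12,-0.06],"twist":0,"claw":60},{"translation":[0.91,0.12,-0.06],"twist":0,"claw":60},{"translation":[0.9,0.12,-0.06],"twist":0,"claw":60},{"translation":[0,0,0],"twist":0,"claw":60},{"translation":[0,0,0],"twist":0,"claw":60}]'; python3 m2.py wrist shim,tail_foot 11
python3 - <<'E'
from h import *
np.set_printoptions(precision=4,suppress=True)
d=snap('wrist'); save(d,'wrist11b'); im=d['img'].astype(int)
m=((im[:,:,0]-im[:,:,2]>20)&(im.sum(2)<300)&(im[:,:,0]<150)).astype(np.uint8)
b=r.spot_in('shim','wrist')[0]['rect']; print(b)
x0,y0,x1,y1=[int(v) for v in b]; k=np.zeros_like(m); k[max(0,y0-4):y1+5,max(0,x0-4):x1+5]=1; m*=k
n,lab,st,c=cv2.connectedComponentsWithStats(m); i=1+np.argmax(st[1:,4]); print(st[i],c[i])
ys,xs=np.where(lab==i); rc=cv2.minAreaRect(np.c_[xs,ys].astype(np.float32)); bx=cv2.boxPoints(rc)
for p in bx: print(p,onz(d,p[1],p[0],.024))
P=np.array([onz(d,p[1],p[0],.024) for p in bx]); 
for j in range(4):
    v=P[(j+1)%4]-P[j]; print('edge',np.linalg.norm(v),np.degrees(np.arctan2(v[1],v[0])))
for row in range(y0,y1+1,6): print(row,[tuple(int(t) for t in im[row,q]) for q in range(x0-5,x1+25,8)])
E
```

```text
clock: 48.73
tool_pos: [0.4822, 0.1096, 0.2067]
eef_rot: [0.668, 0.744, -0.006, -0.004]
contact_force: [-0.5, -0.6, 0.3]
opening: 0.599
wrist [0.4754 0.192  0.353 ] [ 0.0238 -0.3176 -0.9479]
shim wrist 0.74 [136.4, 327.3] [0.5271 0.1585 0.    ]
   box 0.77 [290.3, 118.1, 369.9, 160.7]
tail_foot wrist 0.22 [243.0, 432.4] [0.6631 0.0545 0.    ]
   box 0.81 [366.5, 0.0, 546.7, 262.8]
[290.5, 116.6, 368.1, 154.9]
[ 291  112   82   42 1492] [337.5422 128.0576]
[291. 112.] [0.4868 0.1741 0.024 ]
[372. 112.] [0.5614 0.1816 0.024 ]
[372. 153.] [0.5686 0.1442 0.024 ]
[291. 153.] [0.4911 0.1363 0.024 ]
edge 0.07497785791041854 5.748123751625059
edge 0.038066475435871036 -79.15310819592061
edge 0.07786655475596237 -174.16486734184437
edge 0.03803730707012511 96.49296767261897
116 [(223, 157, 95), (174, 125, 75), (173, 123, 75), (176, 129, 76), (161, 114, 69), (171, 121, 70), (166, 117, 69), (156, 112, 66), (153, 107, 64), (163, 115, 69), (114, 78, 44), (84, 77, 65), (88, 80, 71), (115, 111, 97)]
122 [(249, 197, 117), (104, 64, 40), (101, 60, 32), (103, 62, 36), (107, 65, 38), (106, 63, 35), (10
[... 518 characters left out ...]
, (87, 78, 69), (121, 115, 103)]
140 [(249, 199, 119), (163, 95, 51), (164, 98, 53), (160, 94, 48), (162, 95, 50), (161, 94, 53), (157, 93, 50), (156, 93, 51), (155, 92, 49), (155, 94, 53), (154, 92, 52), (97, 87, 79), (89, 79, 68), (120, 114, 104)]
146 [(247, 197, 117), (158, 96, 52), (157, 94, 47), (157, 91, 52), (156, 93, 52), (154, 91, 48), (151, 88, 45), (150, 91, 51), (148, 89, 45), (150, 90, 48), (148, 89, 49), (97, 84, 74), (92, 83, 72), (119, 114, 100)]
152 [(246, 193, 113), (219, 149, 87), (241, 176, 103), (234, 168, 100), (247, 188, 110), (240, 179, 104), (241, 180, 104), (237, 175, 105), (246, 188, 112), (247, 191, 115), (140, 84, 50), (97, 85, 73), (95, 85, 71), (123, 115, 104)]
```

Run:
```python
from h import *
np.set_printoptions(precision=4,suppress=True)
d=snap('wrist'); im=d['img'].astype(float)
def sub(v,lo,hi,mode):
    g=np.diff(cv2.GaussianBlur(v.reshape(-1,1),(1,5),1).ravel()); s=g[lo:hi]*mode; i=int(np.argmax(s))
    w=np.clip(s[max(0,i-2):i+3],0,None); return lo+max(0,i-2)+(w*np.arange(len(w))).sum()/w.sum()+.5
c=np.arange(298,358,4); rows=[sub(im[:,q,0],142,160,1) for q in c]
P=np.array([onz(d,a,q,.024) for a,q in zip(rows,c)]); f=np.polyfit(P[:,0],P[:,1],1)
print('shim -y top edge yaw',np.degrees(np.arctan(f[0])),'rms',np.std(P[:,1]-np.polyval(f,P[:,0])),np.round(rows,1))
print('edge y at x=.5268',np.polyval(f,.5268),' => axis y',np.polyval(f,.5268)+.015/np.cos(np.arctan(f[0])))
# back end of grip, tip of grip at foot
for row in (140,146): 
    print('back',onz(d,row,sub(im[row,:,0],282,300,-1),.024),'step/foot',onz(d,row,sub(im[row,:,0]-im[row,:,2],355,385,-1),.024))
# foot front/shelf edges
R2=np.arange(122,160,6); q=[sub(im[a].sum(1),378,402,1) for a in R2]; F=np.array([onz(d,a,b,.0745) for a,b in zip(R2,q)]); print('foot top front',F); print('yaw',-np.degrees(np.arctan(np.polyfit(F[:,1],F[:,0],1)[0])))
for q in (402,406):
    v=im[:,q].sum(1); print('shelf ends',onz(d,sub(v,100,130,1),q,.0745),onz(d,sub(v,145,180,-1),q,.0745))
# bed edge
Rr=np.arange(20,240,10); q=[]
for a in Rr:
    g=np.diff(cv2.GaussianBlur(im[a].mean(1).reshape(1,-1),(5,1),1)[0]); q.append(410+np.argmax(g[410:460])+.5)
P=np.array([onz(d,a,b,.101+.0267*.3) for a,b in zip(Rr,q)])
for _ in range(3): P=np.array([onz(d,a,b,.101+.0267*(.465-p[1])) for a,b,p in zip(Rr,q,P)])
f=np.polyfit(P[:,1],P[:,0],1); print('bed yaw',-np.degrees(np.arctan(f[0])),np.std(P[:,0]-np.polyval(f,P[:,1])),'x at .168',np.polyval(f,.168))
```

```text
shim -y top edge yaw 6.936699327237677 rms 0.00020505291634737813 [151.6 151.5 151.6 151.6 151.6 151.4 151.5 151.5 151.3 151.3 151.5 150.7
 150.6 150.6 150.6]
edge y at x=.5268 0.14216753704670002  => axis y 0.1572781438515695
back [0.4882 0.1489 0.024 ] step/foot [0.5633 0.1566 0.024 ]
back [0.4892 0.1433 0.024 ] step/foot [0.564 0.151 0.024]
foot top front [[0.5613 0.1767 0.0745]
 [0.5617 0.1721 0.0745]
 [0.5624 0.1675 0.0745]
 [0.5632 0.1628 0.0745]
 [0.5637 0.158  0.0745]
 [0.564  0.1532 0.0745]
 [0.5645 0.1484 0.0745]]
yaw 6.58022559522557
shelf ends [0.5719 0.185  0.0745] [0.5803 0.147  0.0745]
shelf ends [0.5749 0.1856 0.0745] [0.5815 0.1563 0.0745]
bed yaw 6.5630201515758815 0.0024596553337046406 x at .168 0.5795395826805956
```

```bash
python3 -c "
from plant import r
print(r.finish_job(), r.get_state()['clock'])"
```

```text
the job is handed in; nothing more can be done
the job is handed in; nothing more can be done
```

I did every step in the order asked and handed the job in at about 50 s of the 72 s allowed, but no verdict is reported.

**What I did**
- **Levering:** I put the bar's toe under the overhang, lying over the ridge, and pressed the tail end down with about 10–14 N at the handle. I then swung the tail into the hook, let it up against the lip and let go.
- **Packer:** I slid it in from the front until its step met the foot at about 5 N, then released it.
- **Lowering:** I gripped the bar again, took it out of the hook and let the lathe down slowly onto the packer. The handle load came off at about the height I expected for the foot resting on the 8 mm tongue.
- **Bar:** I drew it out and laid it flat about where it had lain at the start, clear of the lathe.

**Last checks, from the wrist camera**
- **Squareness:** the packer sits at 6.9° and the lathe at 6.6°.
- **Step against the foot:** no gap I could measure.
- **Centring:** the tongue is about 1–2 mm off the middle of the foot, which is about the camera's accuracy.
- **Bar and bystanders:** the scene and side cameras put the bar at bench height. The spray can, tape measure and bench plane were within about 10 mm of their first readings. That is within the detectors' scatter, and the arm went near none of them.

**What disagreed or went less well**
- While finding the bench with the bar's tail, just before hooking it, I pressed to about 34 N for a moment. That went through the bar, not the arm or gripper body.
- The bar met the bench at about 15 N when I set it down.
- The scene and side detectors scattered by 1–2 cm on the packer and foot. For the packer's fit I relied on the wrist camera and the force reading instead.
- I had used all 12 picture views by then, so the final check was from measurements only, not a viewed picture.

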